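# Make up two PCR sample kits on their trays

### The job

Make up the two kits. On the blue tray: the red-capped amber bottle upright on the ring mark, and the aluminium tube block lying flat, holes up, pushed fully home against both white stops with its long side along the long stop. On the orange tray: the blue-capped bottle upright on the ring mark, and the yellow tip box upright and square inside its outline; leave the green-capped bottle and the grey tip box where they stand.

Things in the scene. Friction and masses are not known exactly. Their poses are not given: they have to be found in the camera images.
- blue_tray: fixed blue tray 180 (x) x 120 (y) x 6 mm; origin at underside centre, z up. White ring mark, 50 across, at x -48, y 0. Two white stops, 8 thick, tops 10 above the tray top: long one at the +y edge along x (x 10 to 90), inner face y 52; short one at the +x edge along y (y -8 to 52), inner face x 82. Block home: its centre at x 50, y 30, its x along tray x (either way)
- orange_tray: fixed orange tray 180 (x) x 120 (y) x 6 mm; origin at underside centre, z up; flat, no stops. White ring mark, 50 across, at x -48, y 0. White painted outline for the tip box, 74 (x) x 54 (y), centred at x 45, y 0; the box's long side (its x) goes along tray x, either way round
- tube_block: aluminium tube block, 64 (x) x 44 (y) x 36 mm tall, eight dark well marks on its top, about 200 g; origin at the centre of its underside, z up; a half turn makes no difference
- red_bottle: amber glass bottle with a red cap, for the blue tray; round bottle, upright, 76 mm tall: body 38 diameter up to height 50, shoulder, then cap 28 diameter from height 58 to 76; about 80 g; origin at the centre of its underside, z up
- blue_bottle: white plastic bottle with a blue cap, for the orange tray; round bottle, upright, 76 mm tall: body 38 diameter up to height 50, shoulder, then cap 28 diameter from height 58 to 76; about 80 g; origin at the centre of its underside, z up
- green_bottle: white plastic bottle with a green cap, stays in the stock; round bottle, upright, 76 mm tall: body 38 diameter up to height 50, shoulder, then cap 28 diameter from height 58 to 76; about 80 g; origin at the centre of its underside, z up
- yellow_tips: yellow pipette-tip box, for the orange tray; 62 x 42 x 48 mm tall box (lid 62 x 42 from height 34 up, body below it 60 x 40), about 90 g; origin at the centre of its underside, x along its long side, z up; a half turn makes no difference
- grey_tips: grey pipette-tip box, stays in the stock; 62 x 42 x 48 mm tall box (lid 62 x 42 from height 34 up, body below it 60 x 40), about 90 g; origin at the centre of its underside, x along its long side, z up; a half turn makes no difference

How it is judged:
At the end, for the whole second after the job is handed in: Block flat, within 3 mm of each stop, 0.06 rad along the long one; bottles within 12 mm of their rings' centres per tray axis; yellow box within 10 mm, 0.2 rad of its outline; all upright (0.1 rad), on the trays, at rest; green-capped bottle and grey box upright, within 25 mm of their starts (x of tube_block in the frame of blue_tray between 0.047 and 0.052 m and y of tube_block in the frame of blue_tray between 0.027 and 0.032 m and z of tube_block in the frame of blue_tray between 0.003 and 0.009 m and angle between each of tube_block, red_bottle, blue_bottle, yellow_tips, green_bottle, grey_tips's own z axis and vertical below 0.1 rad and linear speed of each of tube_block, red_bottle, blue_bottle, yellow_tips below 0.02 m/s and angle between the x axis of tube_block and the x axis of blue_tray, either way round below 0.06 rad and x of red_bottle in the frame of blue_tray between -0.06 and -0.036 m and y of red_bottle in the frame of blue_tray between -0.012 and 0.012 m and z of red_bottle in the frame of blue_tray between 0.003 and 0.009 m and x of blue_bottle in the frame of orange_tray between -0.06 and -0.036 m and y of blue_bottle in the frame of orange_tray between -0.012 and 0.012 m and z of blue_bottle in the frame of orange_tray between 0.003 and 0.009 m and x of yellow_tips in the frame of orange_tray between 0.035 and 0.055 m and y of yellow_tips in the frame of orange_tray between -0.01 and 0.01 m and z of yellow_tips in the frame of orange_tray between 0.003 and 0.009 m and angle between the x axis of yellow_tips and the x axis of orange_tray, either way round below 0.2 rad and distance of each of green_bottle, grey_tips from where it was at the start of the episode below 0.025 m); the robot touches nothing.
It fails at once if the green-capped bottle is moved out of its place or knocked over (distance of green_bottle from where it was at the start of the episode above 0.04 m or angle between green_bottle's own z axis and vertical above 0.5 rad).
It fails at once if the grey tip box is moved out of its place or knocked over (distance of grey_tips from where it was at the start of the episode above 0.04 m or angle between grey_tips's own z axis and vertical above 0.5 rad).
It also fails if it takes over 115 s, if anything falls off the work surface, if the arm or the gripper's body presses on something with over 40 N, if the wrist force passes 120 N, or if a joint passes its speed limit or range.

### The arm

A 6-joint arm with a two-finger parallel gripper is mounted at the origin on the work surface. World frame = base frame: x ahead of the robot, y to its left, z up, the work surface at z = 0. Lengths are in m, angles in rad, forces in N, time in s.
With the tool pointing down it reaches from about 0.3 to 0.775 m from the base axis. Payload 14.6 kg.
Tool frame: the origin (TCP) lies at the very end of the fingers, on their centre line; the grasp point (between the pads) lies ctrl.grasp_offset behind it (ctrl.grasp_offset is the distance from the TCP to the grasp point, in m); z points along the fingers, y is the direction in which the jaws open and shut (so a half turn about z gives the same grasp; the last joint's range is limited). The gripper opens to 94 mm and grips with 3 to 60 N. Pads are 16 mm wide; open, the fingers measure 119 mm over their backs; the gripper's body (75 mm by 177 mm) begins 78 mm behind the grasp point.
Start: joints at [-1.332, 0.3, 1.521, -0, 1.321, -0.067], TCP at [0.166, -0.524, 0.205] pointing down, gripper open.
Joint ranges: [-3.03, 3.03], [-0.79, 2.21], [0.23, 2.52], [-1.04, 4.18], [0, 3.07], [-2.55, 2.55]. Speed limits (rad/s): [2.22, 2.22, 2.57, 3.14, 3.14, 3.14].

### API

Orientations are given as [roll, pitch, yaw] about the fixed x, y, z axes, in that order (R = Rz(yaw) Ry(pitch) Rx(roll)).
In Python, from station import ctrl gives the robot as it stands. The module is installed in compiled form; this text tells all that it offers.
- The arm moves only by the tool carry_out, never from a script. Its argument "deltas" is a list of rows, each an object of numbers: "x", "y", "z": the shift along the tool's x, y, z in units of 0.02 m (1.0 is 0.02 m); "wx", "wy", "wz": the turn, a rotation vector about the tool's x, y, z in units of 0.08 rad (1.0 is 0.08 rad); "jaw": the opening in per cent of the stroke, from 0 (shut) to 100 (fully open). A call has 1 to 12 rows; each row shifts and turns the commanded pose from where the row before left it, along the tool's axes as they then stand; what a row does not reach is not made up. A row lasts 1/12 s, in which the tool goes at most 41.7 mm and 7.16 degrees, less where a joint would pass 70% of its speed; a pose out of reach is approached as far as the arm can. A call with a number of a shift or a turn outside -1 to 1 is refused whole. A call with a gripper value outside its range is refused whole. The fingers move at their own pace and stop on an object; "squeeze" is the grip in N (left out, the last holds). Time passes only in rows, so rows that do not move let the fingers close. It gives the time, the measured TCP pose, the force and the opening at its end, in the units of the state.
- ctrl.get_obs(): the state, without advancing time (a new reading comes with each control period).
- ctrl.camera(name): name is "scene" or "top"; returns the picture (400x640x3 uint8, blue, green, red); there is no depth.
- ctrl.camera_params(name): a dict with "mtx" (3x3 intrinsics, pixels), "origin" and "attitude" of the camera in the world. Camera axes: x right, y down, z forward; pixel columns grow to the right and rows downward; lengths in m; the calibration is good to about 2 mm. A picture is of the moment at which its call begins. camera_params takes no time and is no camera call.
- ctrl.hand_in(): hands the job in, once; it reports no verdict.
Trained networks look in the newest picture that a camera, given by its name, has taken for a name from the list of things; names that differ only in an ending like _2 or _b are one class to them, and where a whole thing is asked for, a point or a joint stands for the part that bears it (a point fixed in the world has none). Each returns a list of dicts, best first, with "conf" (0 to 1); they miss things now and then, are a little off and sometimes report something else, mostly with a low value. They report only what shows in the picture. A call takes as long as a camera call.
- ctrl.boxes_of(camera, label): "rect" ([left, top, right, bottom] in pixels, round what is visible of it).
- ctrl.mark_of(camera, label): "position" ([row, column] in pixels: a listed point, or the origin of a listed thing).
The state is a dict: "time_s": time; "qpos": joint angles; "joint_vel": joint speeds; "tau": joint torques, N m; "ee_pos": TCP position; "eef_rot": TCP orientation; "force": force on the tool from outside, world axes, zero at the start; "moment": the same for the moment, N m; "grip_width": finger opening in m.
Only numpy, scipy, OpenCV 4.12 (cv2) and the standard library are available. Lean on these libraries where they do the work, as an engineer would, in place of code of your own. Each camera call takes 0.05 s, during which the arm holds its last target.

## Working session

There is one attempt and no reset: what is moved stays moved. The work goes in short steps, Python scripts to look and compute and a tool call to move; the robot and the scene stay as the last step left them, time stands still between calls to the robot, and variables do not carry over. Pictures are saved under pics/ and viewed, and the job is handed in when it is done.

Besides the shell and the picture viewer there is one more tool, called as a command line: name --argument value ..., lists and objects as JSON in quotes. carry_out: Moves the arm, as the interface text tells. Its arguments: {"type":"object","properties":{"deltas":{"type":"array"},"squeeze":{"type":"number"}},"required":["deltas"]}

```bash
ls; mkdir -p pics
python3 - <<'E'
from station import ctrl
import cv2
for n in ("scene","top"):
    im=ctrl.camera(n); cv2.imwrite(f"pics/{n}0.png",im); print(n,ctrl.camera_params(n))
print(ctrl.get_obs(),ctrl.grasp_offset)
E
```

```text
pics
scene {'mtx': array([[412.2109304 ,   0.        , 316.95145191],
       [  0.        , 412.2109304 , 203.11987137],
       [  0.        ,   0.        ,   1.        ]]), 'origin': array([ 0.9640737 , -0.32643499,  0.66170286]), 'attitude': array([-2.47497179,  0.0188175 ,  0.8723353 ])}
top {'mtx': array([[480.0616658 ,   0.        , 319.51089097],
       [  0.        , 480.0616658 , 195.62314099],
       [  0.        ,   0.        ,   1.        ]]), 'origin': array([0.43570969, 0.0127786 , 0.91983787]), 'attitude': array([-2.99507244, -0.0255448 , -1.59480267])}
{'time_s': 0.1, 'qpos': array([-1.33165507e+00,  3.00454541e-01,  1.52149722e+00,  2.19310743e-05,
        1.32065898e+00, -6.65995768e-02]), 'joint_vel': array([ 0.00064081, -0.00042109, -0.00146454,  0.00077874,  0.00108473,
        0.00088486]), 'tau': array([ 1.75353922e-03, -5.32645261e+01, -3.53283119e+01,  7.09377229e-02,
        2.34889443e-02, -6.12044687e-05]), 'ee_pos': array([ 0.16550146, -0.52428191,  0.20493088]), 'eef_rot': array([-3.14057824e+00, -8.89498582e-05,  3.05735349e-01]), 'force': array([-0.4094634 , -0.8086434 ,  0.08805959]), 'moment': array([-0.01449102, -0.01804415, -0.05963858]), 'grip_width': 0.09388921297974093} 0.0188
```

View pics/top0.png

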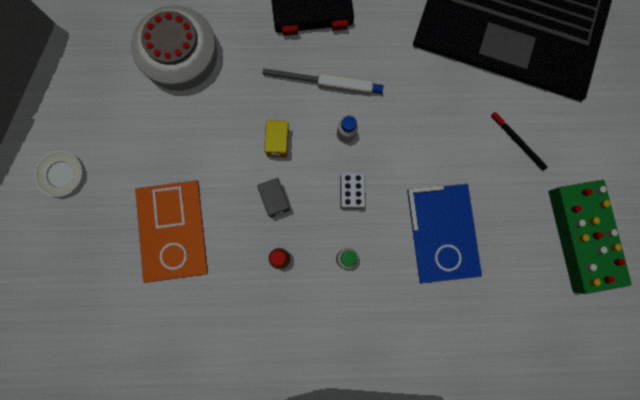

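View pics/scene0.png

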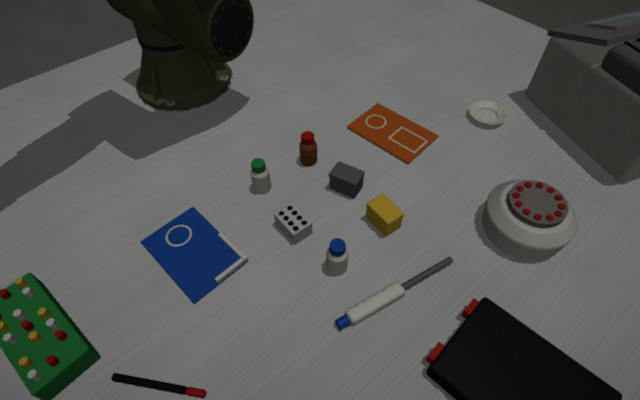

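```bash
cat > h.py <<'E'
from station import ctrl
import numpy as np, cv2
from scipy.spatial.transform import Rotation as R
def cam(n):
    p=ctrl.camera_params(n); M=R.from_euler('xyz',p['attitude']).as_matrix(); return p['mtx'],p['origin'],M
def proj(n,P):
    K,o,M=cam(n); c=(np.atleast_2d(P)-o)@M; u=c@K.T; return u[:,:2]/u[:,2:]
def unproj(n,uv,z):
    K,o,M=cam(n); uv=np.atleast_2d(uv); d=np.c_[uv,np.ones(len(uv))]@np.linalg.inv(K).T@M.T
    t=(z-o[2])/d[:,2]; return o+d*t[:,None]
E
python3 - <<'E'
from h import *
for n in("top","scene"):
    im=cv2.imread(f"pics/{n}0.png")
    if n=="top": cv2.imwrite("pics/topz.png",cv2.resize(im[100:300,120:500],None,fx=2.1,fy=2.1,interpolation=cv2.INTER_CUBIC))
    else: cv2.imwrite("pics/scenez.png",cv2.resize(im[90:310,130:450],None,fx=2.5,fy=2.5,interpolation=cv2.INTER_CUBIC))
for n in ("top","scene"):
    ctrl.camera(n)
    for l,z in [("tube_block",0),("red_bottle",0),("blue_bottle",0),("green_bottle",0),("yellow_tips",0),("grey_tips",0),("blue_tray",0),("orange_tray",0)]:
        for d in ctrl.mark_of(n,l)[:2]:
            r,c=d['position']; print(n,l,round(d['conf'],2),np.round([r,c]),unproj(n,[c,r],z)[0].round(4))
E
```

```text
top tube_block 0.96 [190. 351.] [ 0.5801 -0.0747  0.    ]
top red_bottle 0.78 [256. 277.] [0.4566 0.0701 0.    ]
top blue_bottle 0.57 [131. 344.] [ 0.7    -0.0664  0.    ]
top green_bottle 0.67 [260. 347.] [ 0.4462 -0.0637  0.    ]
top yellow_tips 0.83 [139. 275.] [0.6854 0.0701 0.    ]
top grey_tips 0.56 [199. 274.] [0.5657 0.0748 0.    ]
top blue_tray 0.94 [230. 443.] [ 0.4984 -0.2511  0.    ]
top orange_tray 0.82 [227. 170.] [0.5159 0.2721 0.    ]
scene tube_block 0.91 [228. 292.] [ 0.5725 -0.0763  0.    ]
scene red_bottle 0.96 [159. 310.] [0.4524 0.0672 0.    ]
scene blue_bottle 0.91 [268. 337.] [ 0.6972 -0.0701  0.    ]
scene green_bottle 0.83 [186. 262.] [ 0.4468 -0.0595  0.    ]
scene yellow_tips 0.55 [222. 383.] [0.6773 0.0672 0.    ]
scene grey_tips 0.63 [187. 346.] [0.5634 0.0727 0.    ]
scene blue_tray 0.68 [231. 294.] [ 0.5808 -0.0778  0.    ]
scene blue_tray 0.63 [254. 193.] [ 0.4972 -0.2544  0.    ]
scene orange_tray 0.66 [186. 346.] [0.563  0.0752 0.    ]
scene orange_tray 0.61 [134. 390.] [0.5104 0.2605 0.    ]
```

View pics/topz.png

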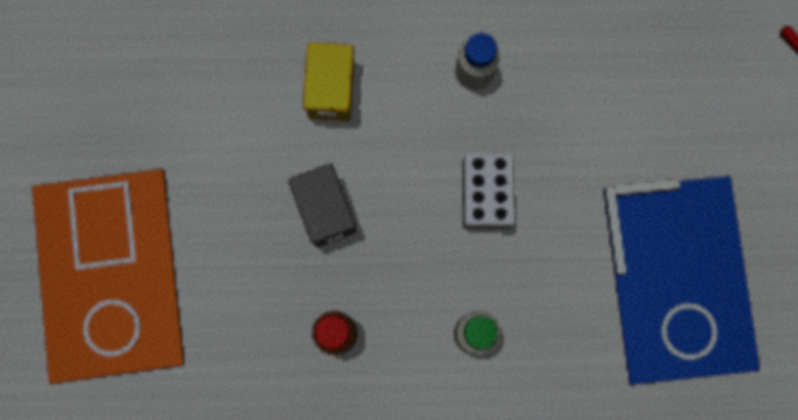

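View pics/scenez.png

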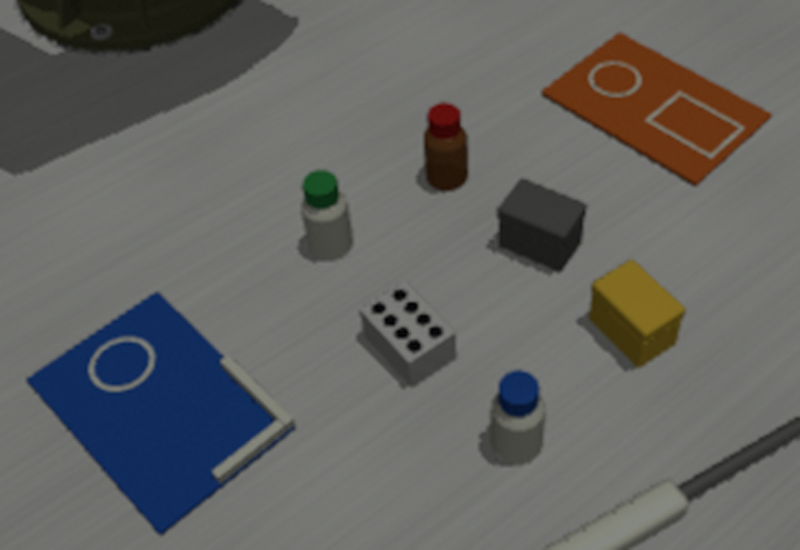

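The top view shows the blue tray at about (443,230) with its stops at upper left, and the orange tray at about (170,230). Tray +x points up in the image in both cases. The block is near (351,190), the bottles near (279,258), (347,127) and (347,260), the yellow box near (277,138) and the grey box near (274,198). Next I'll fit the poses precisely.

```bash
cat > fit.py <<'E'
from h import *
from scipy.optimize import minimize
def box(lx,ly,z0,z1):
    return np.array([[sx*lx/2,sy*ly/2,z] for sx in(-1,1) for sy in(-1,1) for z in(z0,z1)])
def cyl(d,z0,z1):
    a=np.linspace(0,2*np.pi,40,endpoint=False); return np.vstack([np.c_[d/2*np.cos(a),d/2*np.sin(a),0*a+z] for z in(z0,z1)])
def place(V,p):
    x,y,t=p; c,s=np.cos(t),np.sin(t); return np.c_[V[:,0]*c-V[:,1]*s+x,V[:,0]*s+V[:,1]*c+y,V[:,2]]
S=8
def mask_hull(n,V,p,shape):
    uv=proj(n,place(V,p)); h=cv2.convexHull(((uv+.5)*S-.5).astype(np.float32).reshape(-1,1,2))
    m=np.zeros((shape[0],shape[1]),np.uint8)
    hh=h.reshape(-1,2)
    return hh
def fit(n,mask,V,p0,yaw=True,pad=12):
    p0=np.array(p0,float)
    uv=proj(n,place(V,p0)); lo=np.floor(uv.min(0)-pad).astype(int); hi=np.ceil(uv.max(0)+pad).astype(int)
    M=mask[lo[1]:hi[1],lo[0]:hi[0]].astype(np.float32)
    if M.max()>1: M/=255
    def cost(q):
        p=[q[0]/100,q[1]/100,q[2]/5] if yaw else [q[0]/100,q[1]/100,p0[2]]
        uv=proj(n,place(V,p))-lo
        h=cv2.convexHull(uv.astype(np.float32).reshape(-1,1,2))
        r=np.zeros((M.shape[0]*S,M.shape[1]*S),np.uint8)
        cv2.fillConvexPoly(r,np.round(((h+.5)*S-.5)*16).astype(np.int32),255,shift=4)
        r=cv2.resize(r,(M.shape[1],M.shape[0]),interpolation=cv2.INTER_AREA).astype(np.float32)/255
        return np.abs(r-M).sum()/M.sum()
    q0=[p0[0]*100,p0[1]*100]+([p0[2]*5] if yaw else [])
    best=None
    for k in range(3):
        q0=np.array(q0); sim=np.vstack([q0]+[q0+e*.4/(1+k) for e in np.eye(len(q0))])
        r=minimize(cost,q0,method='Nelder-Mead',options=dict(initial_simplex=sim,xatol=1e-3,fatol=1e-5)); q0=r.x
    p=[q0[0]/100,q0[1]/100]+([q0[2]/5] if yaw else [])
    return np.array(p),r.fun
def masks(im):
    hsv=cv2.cvtColor(im,cv2.COLOR_BGR2HSV); H,s,v=[hsv[...,i].astype(int) for i in range(3)]
    st=s>110
    return dict(blue=st&(H>100)&(H<130),green=st&(H>45)&(H<90),red=(s>150)&((H<4)|(H>172))&(v>60),orange=st&(H>5)&(H<16),yellow=st&(H>=19)&(H<36))
CAP=cyl(.028,.058,.076); TRAY=box(.18,.12,0,.006); BOX=box(.062,.042,0,.048); BLK=box(.064,.044,0,.036)
E
python3 - <<'E'
from fit import *
for n in("top","scene"):
    im=cv2.imread(f"pics/{n}0.png"); m=masks(im)
    for nm,c,V,p0,yw in [("blue_tray","blue",TRAY,(.498,-.252,.08),1),("orange_tray","orange",TRAY,(.512,.267,.08),1),("red","red",CAP,(.455,.069,0),0),("blueb","blue",CAP,(.698,-.068,0),0),("green","green",CAP,(.446,-.062,0),0),("yellow","yellow",BOX,(.681,.069,0),1)]:
        k=m[c].astype(np.uint8)
        if "tray" in nm:
            k=cv2.morphologyEx(k,cv2.MORPH_CLOSE,np.ones((5,5)))
        print(n,nm,*fit(n,k,V,p0,bool(yw)))
    hsv=cv2.cvtColor(im,cv2.COLOR_BGR2GRAY); print(np.percentile(hsv,[5,50,95]))
E
```

```text
top blue_tray [ 0.49430234 -0.251342    0.07878053] 0.09689421206712723
top orange_tray [0.50941337 0.26978858 0.11443364] 0.025527585297822952
top red [0.4525069  0.06392731] 0.1255514770746231
top blueb [ 0.6939747  -0.06871221] 0.17717233300209045
top green [ 0.44860699 -0.06016545] 0.16392157971858978
top yellow [ 0.67896814  0.06613578 -0.01881867] 0.14384393393993378
[ 15. 110. 117.]
scene blue_tray [ 0.49282894 -0.25199688  0.0766328 ] 0.12098722904920578
scene orange_tray [0.50809783 0.26845359 0.11875153] 0.05886982008814812
scene red [0.44064085 0.07191179] 1.0207535028457642
scene blueb [ 0.69215538 -0.06861611] 0.22485381364822388
scene green [ 0.44693444 -0.06118148] 0.29468491673469543
scene yellow [ 0.67676829  0.0656783  -0.15948445] 0.14617317914962769
[ 16. 109. 117.]
```

```bash
python3 - <<'E'
from fit import *
for n in("top","scene"):
    im=cv2.imread(f"pics/{n}0.png"); hsv=cv2.cvtColor(im,cv2.COLOR_BGR2HSV)
    for nm,p in [("yellow_top",(.679,.066,.048)),("red",(.4525,.064,.076)),("stop",(.52,-.20,.016)),("block",(.578,-.075,.036)),("grey",(.565,.073,.048)),("table",(.6,0,0)),("tray",(.48,-.25,.006))]:
        u,v=proj(n,p)[0].round().astype(int); print(n,nm,u,v,hsv[v,u],im[v,u])
E
python3 - <<'E'
from fit import *
ims=[]
for n,(cx,cy) in [("top",(277,138)),("top",(352,190)),("top",(425,200)),("scene",(385,215)),("scene",(294,224)),("scene",(225,262))]:
    im=cv2.imread(f"pics/{n}0.png"); ims.append(cv2.resize(im[cy-26:cy+26,cx-26:cx+26],(260,260),interpolation=cv2.INTER_NEAREST))
o=np.vstack([np.hstack(ims[:3]),np.hstack(ims[3:])]); cv2.imwrite("pics/z6.png",np.clip(o.astype(int)*2,0,255).astype(np.uint8))
E
```

```text
top yellow_top 276 135 [ 29 206 126] [ 24 121 126]
top red 277 257 [  0 204 115] [ 23  24 115]
top stop 418 219 [110 219  99] [99 42 14]
top block 353 188 [108  24 138] [138 130 125]
top grey 273 196 [120   4  63] [63 62 62]
top table 312 181 [ 75   4 120] [119 120 118]
top tray 444 240 [110 222  99] [99 41 13]
scene yellow_top 386 207 [ 23 190 130] [ 33 107 130]
scene red 308 135 [  1 220  96] [13 16 96]
scene stop 223 241 [109  49  57] [57 50 46]
scene block 294 218 [ 38   8 121] [117 121 120]
scene grey 347 172 [30  9 57] [55 57 57]
scene table 331 216 [ 30   6 119] [116 119 119]
scene tray 190 245 [110 206  93] [93 44 18]
```

View pics/z6.png

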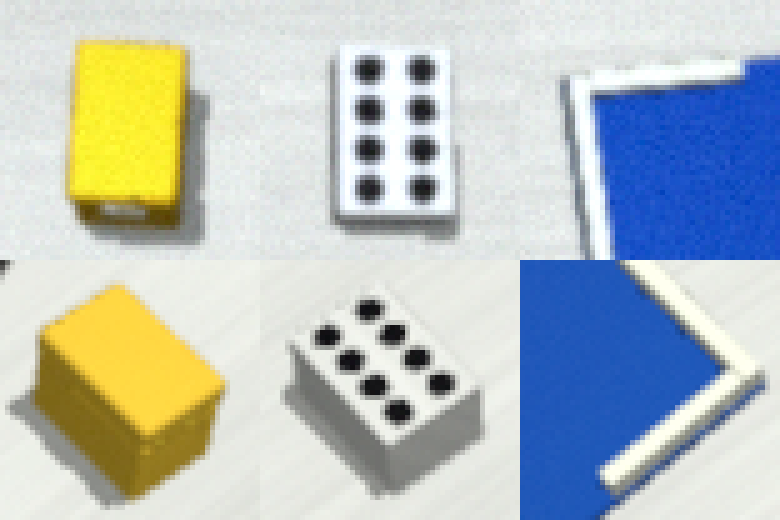

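```bash
cat >> fit.py <<'E'
def boxc(x0,x1,y0,y1,z0,z1): return np.array([[x,y,z] for x in(x0,x1) for y in(y0,y1) for z in(z0,z1)])
LONG=boxc(.010,.090,.052,.060,.006,.016); SHORT=boxc(.082,.090,-.008,.060,.006,.016)
def ring(d): 
    return cyl(d,.006,.006)
def rast(n,items,p,lo,sh):
    r=np.zeros((sh[0]*S,sh[1]*S),np.uint8)
    for V,val in items:
        h=cv2.convexHull((proj(n,place(V,p))-lo).astype(np.float32).reshape(-1,1,2))
        cv2.fillConvexPoly(r,np.round(((h+.5)*S-.5)*16).astype(np.int32),val,shift=4)
    return cv2.resize(r,(sh[1],sh[0]),interpolation=cv2.INTER_AREA).astype(np.float32)/255
def fit2(imgs,items,p0,pad=6,yaw=True):
    """imgs: dict cam->mask; joint fit over all cams given"""
    p0=np.array(p0,float); D=[]
    for n,m in imgs.items():
        uv=proj(n,np.vstack([place(V,p0) for V,_ in items])); lo=np.floor(uv.min(0)-pad).astype(int); hi=np.ceil(uv.max(0)+pad).astype(int)
        D.append((n,lo,m[lo[1]:hi[1],lo[0]:hi[0]].astype(np.float32)))
    sc=np.array([.01,.01,.2])[:3 if yaw else 2]
    def cost(q):
        p=np.r_[q*sc,[] if yaw else p0[2:]]
        return sum(np.abs(rast(n,items,p,lo,M.shape)-M).sum()/M.sum() for n,lo,M in D)
    q=p0[:len(sc)]/sc
    for k in range(3):
        sim=np.vstack([q]+[q+e*.4/(1+k) for e in np.eye(len(q))])
        r=minimize(cost,q,method='Nelder-Mead',options=dict(initial_simplex=sim,xatol=1e-3,fatol=1e-6)); q=r.x
    return (q*sc).round(4),round(r.fun,3)
BTRAY=[(TRAY,255),(LONG,0),(SHORT,0),(cyl(.05,.006,.006),0),(cyl(.044,.006,.006),255)]
def wells(n,im,p0):
    g=cv2.cvtColor(im,cv2.COLOR_BGR2GRAY).astype(float)
    lo=(proj(n,place(BLK,p0)).min(0)-8).astype(int); hi=(proj(n,place(BLK,p0)).max(0)+8).astype(int)
    k=(g<70).astype(np.uint8); k[:lo[1]]=0;k[hi[1]:]=0;k[:,:lo[0]]=0;k[:,hi[0]:]=0
    c,l,st,ce=cv2.connectedComponentsWithStats(k)
    out=[]
    for i in range(1,c):
        if 5<st[i,4]<60:
            w=np.where(l==i); ys,xs=[],[]
            out.append(ce[i])
    P=unproj(n,np.array(out),.036)[:,:2]; c=P.mean(0); u,s,vt=np.linalg.svd(P-c); a=np.arctan2(vt[0,1],vt[0,0])
    return len(out),c.round(4),round(float((a+np.pi/2)%np.pi-np.pi/2),4)
def flat(V,z): W=V[V[:,2]==z]; return W
E
python3 - <<'E'
from fit import *
I={n:cv2.imread(f"pics/{n}0.png") for n in("top","scene")}; M={n:masks(I[n]) for n in I}
for cs in (["top"],["scene"],["top","scene"]):
    print(cs)
    print(" bt",fit2({n:M[n]["blue"] for n in cs},BTRAY,(.494,-.252,.078)))
    print(" ot",fit2({n:cv2.morphologyEx(M[n]["orange"].astype(np.uint8),cv2.MORPH_CLOSE,np.ones((5,5))) for n in cs},[(TRAY,255)],(.509,.269,.115)))
    Y={}
    for n in cs:
        h=cv2.cvtColor(I[n],cv2.COLOR_BGR2HSV); Y[n]=(M[n]["yellow"]|((h[...,1]>110)&(h[...,0]>14)&(h[...,0]<36)))&(h[...,2]>105)
    print(" yel",fit2(Y,[(flat(box(.062,.042,0,.048),.048),255)],(.678,.066,-.05)))
    for nm,c,p in [("red","red",(.4525,.066,0)),("blue","blue",(.694,-.0685,0)),("green","green",(.448,-.06,0))]:
        K={}
        for n in cs:
            h=cv2.cvtColor(I[n],cv2.COLOR_BGR2HSV); 
            K[n]=(h[...,1]>180)&((h[...,0]<4)|(h[...,0]>172)) if c=="red" else M[n][c]
        print(" ",nm,fit2(K,[(CAP,255)],p,yaw=False))
    G={}
    for n in cs:
        g=cv2.cvtColor(I[n],cv2.COLOR_BGR2GRAY); G[n]=(g<88)&(g>48 if n=="top" else g>44)
    for y in (-.3,.3):
        print(" grey",fit2(G,[(flat(BOX,.048),255)],(.565,.074,y)))
for n in I: print(n,"block",wells(n,I[n],(.576,-.075,0)))
E
```

```text
['top']Traceback (most recent call last):
  File "<stdin>", line 5, in <module>
  File "fit.py", line 63, in fit2
    r=minimize(cost,q,method='Nelder-Mead',options=dict(initial_simplex=sim,xatol=1e-3,fatol=1e-6)); q=r.x
    res = _minimize_neldermead(fun, x0, args, callback, bounds=bounds,
                               **options)
    fxe = func(xe)
    fx = function(np.copy(x), *(wrapper_args + args))
  File "fit.py", line 59, in cost
    return sum(np.abs(rast(n,items,p,lo,M.shape)-M).sum()/M.sum() for n,lo,M in D)
  File "fit.py", line 59, in <genexpr>
    return sum(np.abs(rast(n,items,p,lo,M.shape)-M).sum()/M.sum() for n,lo,M in D)
                      ~~~~^^^^^^^^^^^^^^^^^^^^^^
  File "fit.py", line 47, in rast
    h=cv2.convexHull((proj(n,place(V,p))-lo).astype(np.float32).reshape(-1,1,2))
                      ~~~~^^^^^^^^^^^^^^
  File "h.py", line 7, in proj
    K,o,M=cam(n); c=(np.atleast_2d(P)-o)@M; u=c@K.T; return u[:,:2]/u[:,2:]
          ~~~^^^
  File "h.py", line 5, in cam
    p=ctrl.camera_params(n); M=R.from_euler('xyz',p['attitude']).as_matrix(); return p['mtx'],p['origin'],M
ValueError: time passes only in moves, steps and waits
```

```bash
sed -i 's/^def cam(n):/import functools\n@functools.lru_cache(None)\ndef cam(n):/' h.py
sed -i 's/^BTRAY=.*/RO=cyl(.05,.006,.006)-[.048,0,0]; RI=cyl(.044,.006,.006)-[.048,0,0]\nBTRAY=[(TRAY,255),(LONG,0),(SHORT,0),(RO,0),(RI,255)]/' fit.py
cat > m.py <<'E'
from fit import *
I={n:cv2.imread(f"pics/{n}0.png") for n in("top","scene")}; M={n:masks(I[n]) for n in I}
for cs in (["top"],["scene"],["top","scene"]):
    print(cs)
    print(" bt",fit2({n:M[n]["blue"] for n in cs},BTRAY,(.494,-.252,.078)))
    print(" ot",fit2({n:cv2.morphologyEx(M[n]["orange"].astype(np.uint8),cv2.MORPH_CLOSE,np.ones((5,5))) for n in cs},[(TRAY,255)],(.509,.269,.115)))
    Y={}
    for n in cs:
        h=cv2.cvtColor(I[n],cv2.COLOR_BGR2HSV); Y[n]=(M[n]["yellow"]|((h[...,1]>110)&(h[...,0]>14)&(h[...,0]<36)))&(h[...,2]>105)
    print(" yel",fit2(Y,[(flat(box(.062,.042,0,.048),.048),255)],(.678,.066,-.05)))
    for nm,c,p in [("red","red",(.4525,.066,0)),("blue","blue",(.694,-.0685,0)),("green","green",(.448,-.06,0))]:
        K={}
        for n in cs:
            h=cv2.cvtColor(I[n],cv2.COLOR_BGR2HSV); 
            K[n]=(h[...,1]>180)&((h[...,0]<4)|(h[...,0]>172)) if c=="red" else M[n][c]
        print(" ",nm,fit2(K,[(CAP,255)],p,yaw=False))
    G={}
    for n in cs:
        g=cv2.cvtColor(I[n],cv2.COLOR_BGR2GRAY); G[n]=(g<88)&(g>48 if n=="top" else g>44)
    for y in (-.3,.3):
        print(" grey",fit2(G,[(flat(BOX,.048),255)],(.565,.074,y)))
for n in I: print(n,"block",wells(n,I[n],(.576,-.075,0)))
E
python3 m.py
```

```text
['top']
 bt (array([ 0.4944, -0.2506,  0.0866]), np.float64(0.052))
 ot (array([0.5094, 0.2697, 0.1143]), np.float64(0.026))
 yel (array([ 0.6789,  0.0666, -0.0742]), np.float64(0.11))
  red (array([0.4524, 0.0638]), np.float64(0.123))
  blue (array([ 0.6939, -0.0687]), np.float64(0.177))
  green (array([ 0.4488, -0.0606]), np.float64(0.164))
 grey (array([0.5659, 0.0723, 0.4059]), np.float64(0.252))
 grey (array([0.5654, 0.0739, 0.3291]), np.float64(0.247))
['scene']
 bt (array([ 0.4938, -0.2515,  0.0838]), np.float64(0.067))
 ot (array([0.5077, 0.2683, 0.1119]), np.float64(0.059))
 yel (array([ 0.6789,  0.0641, -0.0677]), np.float64(0.096))
  red (array([0.4505, 0.0633]), np.float64(0.347))
  blue (array([ 0.692 , -0.0688]), np.float64(0.224))
  green (array([ 0.4465, -0.061 ]), np.float64(0.294))
 grey (array([0.5653, 0.0708, 0.3378]), np.float64(0.188))
 grey (array([0.5654, 0.0707, 0.3373]), np.float64(0.178))
['top', 'scene']
 bt (array([ 0.4941, -0.2513,  0.0893]), np.float64(0.124))
 ot (array([0.5094, 0.2693, 0.1151]), np.float64(0.088))
 yel (array([ 0.6789,  0.0653, -0.0587]), np.float64(0.231))
  red (array([0.4522, 0.0638]), np.float64(0.473))
  blue (array([ 0.6933, -0.0685]), np.float64(0.406))
  green (array([ 0.4488, -0.0606]), np.float64(0.463))
 grey (array([0.5655, 0.0711, 0.3643]), np.float64(0.464))
 grey (array([0.5654, 0.071 , 0.3603]), np.float64(0.453))
top block (8, array([ 0.5759, -0.075 ]), -0.0318)
scene block (8, array([ 0.5755, -0.0762]), -0.0271)
```

carry_out --deltas '[{"wz":0.95},{"wz":0.95},{"wz":0.95},{"wz":0.95},{"x":0.5,"y":-1},{"x":0.5,"y":-1},{"x":0.5,"y":-1},{"x":0.5,"y":-1},{"x":0.5,"y":-1},{"x":0.5,"y":-1},{"x":0.5,"y":-1},{"x":0.5,"y":-1}]'

```text
invalid input
```

carry_out --deltas '[{"x":0.5,"y":-1},{"x":0.5,"y":-1},{"x":0.5,"y":-1},{"x":0.5,"y":-1},{"x":0.5,"y":-1},{"x":0.5,"y":-1},{"x":0.5,"y":-1},{"x":0.5,"y":-1},{"x":0.5,"y":-1},{"x":0.5,"y":-1},{"x":0.5,"y":-1},{"x":0.5,"y":-1}]'

```text
invalid input
```

carry_out --deltas '[{"x":0,"y":0,"z":0,"wx":0,"wy":0,"wz":0.95,"jaw":100}]' --squeeze 15

```text
time_s: 1.08
ee_pos: [0.1656, -0.5245, 0.2054]
eef_rot: [-3.142, 0.0, 0.231]
force: [0.4, -0.5, -0.6]
grip_width: 0.0939
```

carry_out --deltas '[{"x":0,"y":0,"z":0,"wx":0,"wy":0,"wz":0.95,"jaw":100},{"x":0,"y":0,"z":0,"wx":0,"wy":0,"wz":0.95,"jaw":100},{"x":0,"y":0,"z":0,"wx":0,"wy":0,"wz":0.98,"jaw":100},{"x":0.5,"y":-1,"z":0,"wx":0,"wy":0,"wz":0,"jaw":100},{"x":0.5,"y":-1,"z":0,"wx":0,"wy":0,"wz":0,"jaw":100},{"x":0.5,"y":-1,"z":0,"wx":0,"wy":0,"wz":0,"jaw":100},{"x":0.5,"y":-1,"z":0,"wx":0,"wy":0,"wz":0,"jaw":100},{"x":0.5,"y":-1,"z":0,"wx":0,"wy":0,"wz":0,"jaw":100},{"x":0.5,"y":-1,"z":0,"wx":0,"wy":0,"wz":0,"jaw":100},{"x":0.5,"y":-1,"z":0,"wx":0,"wy":0,"wz":0,"jaw":100},{"x":0.5,"y":-1,"z":0,"wx":0,"wy":0,"wz":0,"jaw":100},{"x":0.5,"y":-1,"z":0,"wx":0,"wy":0,"wz":0,"jaw":100}]'

```text
time_s: 2.08
ee_pos: [0.256, -0.3435, 0.2056]
eef_rot: [3.141, -0.0, -0.001]
force: [-0.1, -0.7, 0.4]
grip_width: 0.094
```

carry_out --deltas '[{"x":0.5,"y":-1,"z":0,"wx":0,"wy":0,"wz":0,"jaw":100},{"x":0.5,"y":-1,"z":0,"wx":0,"wy":0,"wz":0,"jaw":100},{"x":0.5,"y":-1,"z":0,"wx":0,"wy":0,"wz":0,"jaw":100},{"x":0.5,"y":-1,"z":0,"wx":0,"wy":0,"wz":0,"jaw":100},{"x":0.5,"y":-1,"z":0,"wx":0,"wy":0,"wz":0,"jaw":100},{"x":0.5,"y":-1,"z":0,"wx":0,"wy":0,"wz":0,"jaw":100},{"x":0.5,"y":-1,"z":0,"wx":0,"wy":0,"wz":0,"jaw":100},{"x":0.5,"y":-1,"z":0,"wx":0,"wy":0,"wz":0,"jaw":100},{"x":0.5,"y":-1,"z":0,"wx":0,"wy":0,"wz":0,"jaw":100},{"x":0.5,"y":-1,"z":0,"wx":0,"wy":0,"wz":0,"jaw":100}]'

```text
time_s: 2.92
ee_pos: [0.3562, -0.1436, 0.2056]
eef_rot: [3.141, -0.0, -0.001]
force: [0.6, -0.1, 0.8]
grip_width: 0.0941
```

carry_out --deltas '[{"x":0.435,"y":-0.943,"z":0,"wx":0,"wy":0,"wz":0,"jaw":100},{"x":0.435,"y":-0.943,"z":0,"wx":0,"wy":0,"wz":0,"jaw":100},{"x":0.435,"y":-0.943,"z":0,"wx":0,"wy":0,"wz":0,"jaw":100},{"x":0.435,"y":-0.943,"z":0,"wx":0,"wy":0,"wz":0,"jaw":100},{"x":0.435,"y":-0.943,"z":0,"wx":0,"wy":0,"wz":0,"jaw":100},{"x":0.435,"y":-0.943,"z":0,"wx":0,"wy":0,"wz":0,"jaw":100},{"x":0.435,"y":-0.943,"z":0,"wx":0,"wy":0,"wz":0,"jaw":100},{"x":0.435,"y":-0.943,"z":0,"wx":0,"wy":0,"wz":0,"jaw":100},{"x":0.435,"y":-0.943,"z":0,"wx":0,"wy":0,"wz":0,"jaw":100},{"x":0.435,"y":-0.943,"z":0,"wx":0,"wy":0,"wz":0,"jaw":100},{"x":0.435,"y":-0.943,"z":0,"wx":0,"wy":0,"wz":0,"jaw":100}]'

```text
time_s: 3.83
ee_pos: [0.4519, 0.0639, 0.2055]
eef_rot: [3.142, -0.0, -0.0]
force: [-0.7, -0.2, 0.6]
grip_width: 0.094
```

carry_out --deltas '[{"x":0,"y":0,"z":0.95,"wx":0,"wy":0,"wz":0,"jaw":100},{"x":0,"y":0,"z":0.95,"wx":0,"wy":0,"wz":0,"jaw":100},{"x":0,"y":0,"z":0.95,"wx":0,"wy":0,"wz":0,"jaw":100},{"x":0,"y":0,"z":0.95,"wx":0,"wy":0,"wz":0,"jaw":100},{"x":0,"y":0,"z":0.95,"wx":0,"wy":0,"wz":0,"jaw":100},{"x":0,"y":0,"z":0.95,"wx":0,"wy":0,"wz":0,"jaw":100},{"x":0,"y":0,"z":0.95,"wx":0,"wy":0,"wz":0,"jaw":100},{"x":0,"y":0,"z":0.95,"wx":0,"wy":0,"wz":0,"jaw":100},{"x":0,"y":0,"z":0.95,"wx":0,"wy":0,"wz":0,"jaw":100},{"x":0,"y":0,"z":0.95,"wx":0,"wy":0,"wz":0,"jaw":100}]'

```text
time_s: 4.67
ee_pos: [0.4517, 0.0628, 0.0147]
eef_rot: [-3.142, -0.0, -0.001]
force: [-0.0, -0.2, -0.6]
grip_width: 0.094
```

carry_out --deltas '[{"x":0,"y":0,"z":0,"wx":0,"wy":0,"wz":0,"jaw":35},{"x":0,"y":0,"z":0,"wx":0,"wy":0,"wz":0,"jaw":30},{"x":0,"y":0,"z":0,"wx":0,"wy":0,"wz":0,"jaw":30},{"x":0,"y":0,"z":0,"wx":0,"wy":0,"wz":0,"jaw":30},{"x":0,"y":0,"z":0,"wx":0,"wy":0,"wz":0,"jaw":30},{"x":0,"y":0,"z":0,"wx":0,"wy":0,"wz":0,"jaw":30}]'

```text
time_s: 5.17
ee_pos: [0.452, 0.0628, 0.0162]
eef_rot: [-3.141, -0.001, -0.001]
force: [-0.0, 0.1, 0.7]
grip_width: 0.0572
```

carry_out --deltas '[{"x":0,"y":0,"z":0,"wx":0,"wy":0,"wz":0,"jaw":30},{"x":0,"y":0,"z":0,"wx":0,"wy":0,"wz":0,"jaw":30},{"x":0,"y":0,"z":0,"wx":0,"wy":0,"wz":0,"jaw":30},{"x":0,"y":0,"z":0,"wx":0,"wy":0,"wz":0,"jaw":30},{"x":0,"y":0,"z":0,"wx":0,"wy":0,"wz":0,"jaw":30}]'

```text
time_s: 5.58
ee_pos: [0.4517, 0.0628, 0.0156]
eef_rot: [-3.142, -0.0, -0.001]
force: [-0.9, 0.2, 3.9]
grip_width: 0.0382
```

carry_out --deltas '[{"x":0,"y":0,"z":-1,"wx":0,"wy":0,"wz":0,"jaw":30},{"x":0,"y":0,"z":-1,"wx":0,"wy":0,"wz":0,"jaw":30},{"x":0,"y":0,"z":-1,"wx":0,"wy":0,"wz":0,"jaw":30},{"x":0,"y":0,"z":-1,"wx":0,"wy":0,"wz":0,"jaw":30},{"x":0,"y":0,"z":-1,"wx":0,"wy":0,"wz":0,"jaw":30},{"x":0,"y":0,"z":-0.5,"wx":0,"wy":0,"wz":0,"jaw":30}]'

```text
time_s: 6.08
ee_pos: [0.4522, 0.0628, 0.1274]
eef_rot: [-3.141, -0.002, -0.001]
force: [1.1, 0.7, 0.1]
grip_width: 0.0379
```

carry_out --deltas '[{"x":0,"y":0.9,"z":0,"wx":0,"wy":0,"wz":0,"jaw":30},{"x":0,"y":1,"z":0,"wx":0,"wy":0,"wz":0,"jaw":30},{"x":0,"y":1,"z":0,"wx":0,"wy":0,"wz":0,"jaw":30},{"x":0,"y":1,"z":0,"wx":0,"wy":0,"wz":0,"jaw":30},{"x":0,"y":1,"z":0,"wx":0,"wy":0,"wz":0,"jaw":30},{"x":0,"y":1,"z":0,"wx":0,"wy":0,"wz":0,"jaw":30},{"x":0,"y":1,"z":0,"wx":0,"wy":0,"wz":0,"jaw":30},{"x":0,"y":1,"z":0,"wx":0,"wy":0,"wz":0,"jaw":30},{"x":-0.1,"y":1,"z":0,"wx":0,"wy":0,"wz":0,"jaw":30},{"x":-0.1,"y":1,"z":0,"wx":0,"wy":0,"wz":0,"jaw":30},{"x":-0.1,"y":1,"z":0,"wx":0,"wy":0,"wz":0,"jaw":30},{"x":0,"y":1,"z":0,"wx":0,"wy":0,"wz":0,"jaw":30}]'

```text
time_s: 7.08
ee_pos: [0.4449, -0.1761, 0.1248]
eef_rot: [-3.141, 0.001, -0.001]
force: [0.5, -0.1, -1.0]
grip_width: 0.0377
```

carry_out --deltas '[{"x":0,"y":1,"z":0,"wx":0,"wy":0,"wz":0,"jaw":30},{"x":0,"y":1,"z":0,"wx":0,"wy":0,"wz":0,"jaw":30},{"x":0,"y":1,"z":0,"wx":0,"wy":0,"wz":0,"jaw":30},{"x":0,"y":1,"z":0,"wx":0,"wy":0,"wz":0,"jaw":30}]'

```text
time_s: 7.42
ee_pos: [0.4451, -0.2561, 0.1247]
eef_rot: [-3.141, 0.001, -0.001]
force: [0.2, 0.4, -0.9]
grip_width: 0.0376
```

carry_out --deltas '[{"x":0.05,"y":0,"z":1,"wx":0,"wy":0,"wz":0,"jaw":30},{"x":0,"y":0,"z":1,"wx":0,"wy":0,"wz":0,"jaw":30},{"x":0,"y":0,"z":1,"wx":0,"wy":0,"wz":0,"jaw":30},{"x":0,"y":0,"z":1,"wx":0,"wy":0,"wz":0,"jaw":30},{"x":0,"y":0,"z":0.7,"wx":0,"wy":0,"wz":0,"jaw":30},{"x":0,"y":0,"z":0.4,"wx":0,"wy":0,"wz":0,"jaw":30},{"x":0,"y":0,"z":0.05,"wx":0,"wy":0,"wz":0,"jaw":30},{"x":0,"y":0,"z":0,"wx":0,"wy":0,"wz":0,"jaw":30}]'

```text
time_s: 8.08
ee_pos: [0.4463, -0.2551, 0.0221]
eef_rot: [-3.141, 0.001, -0.001]
force: [0.1, 0.2, -0.9]
grip_width: 0.0376
```

carry_out --deltas '[{"x":0,"y":0,"z":0.03,"wx":0,"wy":0,"wz":0,"jaw":30},{"x":0,"y":0,"z":0,"wx":0,"wy":0,"wz":0,"jaw":30}]'

```text
time_s: 8.25
ee_pos: [0.4467, -0.2553, 0.0223]
eef_rot: [3.141, -0.001, -0.001]
force: [0.1, 0.1, -0.6]
grip_width: 0.038
```

carry_out --deltas '[{"x":0,"y":0,"z":0,"wx":0,"wy":0,"wz":0,"jaw":100},{"x":0,"y":0,"z":0,"wx":0,"wy":0,"wz":0,"jaw":100},{"x":0,"y":0,"z":0,"wx":0,"wy":0,"wz":0,"jaw":100},{"x":0,"y":0,"z":0,"wx":0,"wy":0,"wz":0,"jaw":100},{"x":0,"y":0,"z":0,"wx":0,"wy":0,"wz":0,"jaw":100},{"x":0,"y":0,"z":-0.6,"wx":0,"wy":0,"wz":0,"jaw":100},{"x":0,"y":0,"z":-1,"wx":0,"wy":0,"wz":0,"jaw":100},{"x":0,"y":0,"z":-1,"wx":0,"wy":0,"wz":0,"jaw":100},{"x":0,"y":0,"z":-1,"wx":0,"wy":0,"wz":0,"jaw":100},{"x":0,"y":0,"z":-1,"wx":0,"wy":0,"wz":0,"jaw":100}]'

```text
time_s: 9.08
ee_pos: [0.4463, -0.2551, 0.1148]
eef_rot: [-3.142, 0.0, -0.001]
force: [-0.1, -0.4, 0.4]
grip_width: 0.0937
```

carry_out --deltas '[{"x":0.72,"y":-1,"z":0,"wx":0,"wy":0,"wz":0,"jaw":100},{"x":0.72,"y":-1,"z":0,"wx":0,"wy":0,"wz":0,"jaw":100},{"x":0.72,"y":-1,"z":0,"wx":0,"wy":0,"wz":0,"jaw":100},{"x":0.72,"y":-1,"z":0,"wx":0,"wy":0,"wz":0,"jaw":100},{"x":0.72,"y":-1,"z":0,"wx":0,"wy":0,"wz":0,"jaw":100},{"x":0.72,"y":-1,"z":0,"wx":0,"wy":0,"wz":0,"jaw":100},{"x":0.72,"y":-1,"z":0,"wx":0,"wy":0,"wz":0,"jaw":100},{"x":0.72,"y":-1,"z":0,"wx":0,"wy":0,"wz":0,"jaw":100},{"x":0.72,"y":-1,"z":0,"wx":0,"wy":0,"wz":0.37,"jaw":100},{"x":0,"y":0,"z":0,"wx":0,"wy":0,"wz":0,"jaw":100}]'

```text
time_s: 9.92
ee_pos: [0.5777, -0.0723, 0.1138]
eef_rot: [-3.141, -0.0, -0.029]
force: [0.2, -0.3, -0.3]
grip_width: 0.0938
```

carry_out --deltas '[{"x":-0.1,"y":0.15,"z":0,"wx":0,"wy":0,"wz":0,"jaw":100},{"x":0,"y":0,"z":1,"wx":0,"wy":0,"wz":0,"jaw":100},{"x":0,"y":0,"z":1,"wx":0,"wy":0,"wz":0,"jaw":100},{"x":0,"y":0,"z":1,"wx":0,"wy":0,"wz":0,"jaw":100},{"x":0,"y":0,"z":1,"wx":0,"wy":0,"wz":0,"jaw":100},{"x":0,"y":0,"z":0.9,"wx":0,"wy":0,"wz":0,"jaw":100},{"x":0,"y":0,"z":0,"wx":0,"wy":0,"wz":0,"jaw":60}]'

```text
time_s: 10.5
ee_pos: [0.5716, -0.079, 0.0126]
eef_rot: [-3.141, 0.005, -0.031]
force: [-1.0, -0.2, 0.0]
grip_width: 0.0903
```

carry_out --deltas '[{"x":0,"y":0,"z":0,"wx":0,"wy":0,"wz":0,"jaw":35},{"x":0,"y":0,"z":0,"wx":0,"wy":0,"wz":0,"jaw":35},{"x":0,"y":0,"z":0,"wx":0,"wy":0,"wz":0,"jaw":35},{"x":0,"y":0,"z":0,"wx":0,"wy":0,"wz":0,"jaw":35},{"x":0,"y":0,"z":0,"wx":0,"wy":0,"wz":0,"jaw":35},{"x":0,"y":0,"z":0,"wx":0,"wy":0,"wz":0,"jaw":35},{"x":0,"y":0,"z":0,"wx":0,"wy":0,"wz":0,"jaw":35},{"x":0,"y":0,"z":0,"wx":0,"wy":0,"wz":0,"jaw":35},{"x":0,"y":0,"z":0,"wx":0,"wy":0,"wz":0,"jaw":35}]' --squeeze 25

```text
time_s: 11.25
ee_pos: [0.5743, -0.078, 0.0162]
eef_rot: [-3.141, -0.0, -0.03]
force: [-1.1, 2.4, 4.8]
grip_width: 0.0436
```

carry_out --deltas '[{"x":0,"y":0,"z":-0.5,"wx":0,"wy":0,"wz":0,"jaw":35},{"x":0,"y":0,"z":-1,"wx":0,"wy":0,"wz":0,"jaw":35},{"x":0,"y":0,"z":-1,"wx":0,"wy":0,"wz":-0.73,"jaw":35},{"x":0,"y":0,"z":-0.5,"wx":0,"wy":0,"wz":-0.73,"jaw":35},{"x":-0.35,"y":0.98,"z":0,"wx":0,"wy":0,"wz":0,"jaw":35},{"x":-0.35,"y":0.98,"z":0,"wx":0,"wy":0,"wz":0,"jaw":35},{"x":-0.35,"y":0.98,"z":0,"wx":0,"wy":0,"wz":0,"jaw":35},{"x":-0.35,"y":0.98,"z":0,"wx":0,"wy":0,"wz":0,"jaw":35},{"x":-0.35,"y":0.98,"z":0,"wx":0,"wy":0,"wz":0,"jaw":35},{"x":-0.35,"y":0.98,"z":0,"wx":0,"wy":0,"wz":0,"jaw":35},{"x":-0.35,"y":0.98,"z":0,"wx":0,"wy":0,"wz":0,"jaw":35},{"x":0,"y":0,"z":0,"wx":0,"wy":0,"wz":0,"jaw":35}]'

```text
time_s: 12.25
ee_pos: [0.5361, -0.2221, 0.0762]
eef_rot: [3.141, 0.0, 0.084]
force: [0.1, 0.1, -1.8]
grip_width: 0.0436
```

Run:
```python
from h import *
im=ctrl.camera("scene"); cv2.imwrite("pics/s1.png",im); im2=ctrl.camera("top"); cv2.imwrite("pics/t1.png",im2)
o=np.hstack([cv2.resize(im[130:330,120:320],(400,400)),cv2.resize(im2[130:300,370:540],(400,400))]); cv2.imwrite("pics/c1.png",np.clip(o.astype(int)*3//2,0,255).astype(np.uint8))
```

```text
(no output)
```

View pics/c1.png

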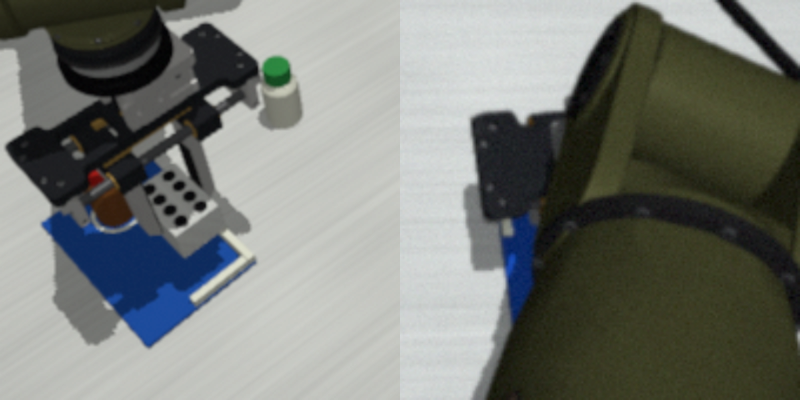

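The left half (scene) shows the block level in the fingers above the tray, just short of the stop corner, with the red bottle standing on its ring. The right half (top) is blocked by the arm. Lowering.

carry_out --deltas '[{"x":0,"y":0,"z":1,"wx":0,"wy":0,"wz":0,"jaw":35},{"x":0,"y":0,"z":1,"wx":0,"wy":0,"wz":0,"jaw":35},{"x":0,"y":0,"z":0.4,"wx":0,"wy":0,"wz":0,"jaw":35},{"x":0,"y":0,"z":0.2,"wx":0,"wy":0,"wz":0,"jaw":35},{"x":0,"y":0,"z":0.05,"wx":0,"wy":0,"wz":0,"jaw":35},{"x":0,"y":0,"z":0,"wx":0,"wy":0,"wz":0,"jaw":35}]'

```text
time_s: 12.85
ee_pos: [0.5375, -0.2189, 0.0235]
eef_rot: [3.141, -0.001, 0.087]
force: [-0.1, -0.1, -1.3]
grip_width: 0.0437
```

Run:
```python
from h import *
im=ctrl.camera("scene"); cv2.imwrite("pics/s2.png",im)
o=cv2.resize(im[190:310,140:300],(800,600),interpolation=cv2.INTER_CUBIC); cv2.imwrite("pics/c2.png",np.clip(o.astype(int)*3//2,0,255).astype(np.uint8))
```

View pics/c2.png

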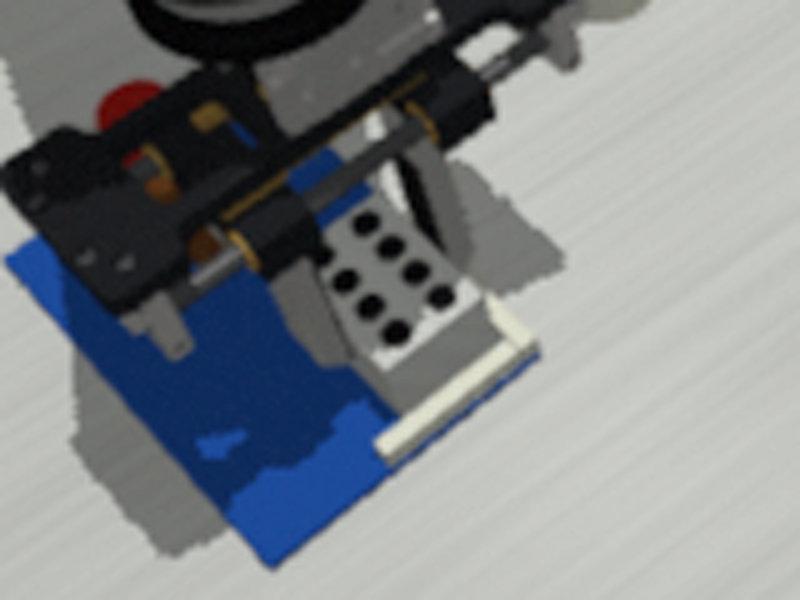

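carry_out --deltas '[{"x":0,"y":0,"z":0.05,"wx":0,"wy":0,"wz":0,"jaw":35},{"x":0,"y":-0.05,"z":0,"wx":0,"wy":0,"wz":0,"jaw":35},{"x":0,"y":-0.05,"z":0,"wx":0,"wy":0,"wz":0,"jaw":35},{"x":0,"y":0,"z":0,"wx":0,"wy":0,"wz":0,"jaw":35}]'

```text
time_s: 13.23
ee_pos: [0.5371, -0.2175, 0.0223]
eef_rot: [3.141, -0.001, 0.087]
force: [-0.5, -3.0, -1.1]
grip_width: 0.044
```

carry_out --deltas '[{"x":0.05,"y":-0.05,"z":0,"wx":0,"wy":0,"wz":0,"jaw":35},{"x":0.05,"y":0,"z":0,"wx":0,"wy":0,"wz":0,"jaw":35},{"x":0,"y":0,"z":0,"wx":0,"wy":0,"wz":0,"jaw":35}]'

```text
time_s: 13.48
ee_pos: [0.5384, -0.2173, 0.0223]
eef_rot: [3.14, 0.001, 0.086]
force: [-6.6, -10.0, 1.8]
grip_width: 0.0438
```

carry_out --deltas '[{"x":0.04,"y":0,"z":0,"wx":0,"wy":0,"wz":0,"jaw":35},{"x":0,"y":0,"z":0,"wx":0,"wy":0,"wz":0,"jaw":35}]'

```text
time_s: 13.65
ee_pos: [0.5391, -0.2172, 0.0223]
eef_rot: [3.14, 0.001, 0.086]
force: [-6.2, -9.6, 2.2]
grip_width: 0.0438
```

carry_out --deltas '[{"x":0,"y":0,"z":0,"wx":0,"wy":0,"wz":0,"jaw":60},{"x":0,"y":0,"z":0,"wx":0,"wy":0,"wz":0,"jaw":80},{"x":0,"y":0,"z":0,"wx":0,"wy":0,"wz":0,"jaw":100},{"x":0,"y":0,"z":0,"wx":0,"wy":0,"wz":0,"jaw":100},{"x":0,"y":0,"z":0,"wx":0,"wy":0,"wz":0,"jaw":100},{"x":0,"y":0,"z":0,"wx":0,"wy":0,"wz":0,"jaw":100},{"x":0,"y":0,"z":-1,"wx":0,"wy":0,"wz":0,"jaw":100},{"x":0,"y":0,"z":-1,"wx":0,"wy":0,"wz":0,"jaw":100},{"x":0,"y":0,"z":-1,"wx":0,"wy":0,"wz":0,"jaw":100},{"x":0,"y":0,"z":-1,"wx":0,"wy":0,"wz":0,"jaw":100},{"x":0,"y":0,"z":-1,"wx":0,"wy":0,"wz":0,"jaw":100}]'

```text
time_s: 14.57
ee_pos: [0.5396, -0.2158, 0.1228]
eef_rot: [-3.142, -0.0, 0.087]
force: [0.8, 0.6, 0.1]
grip_width: 0.0942
```

carry_out --deltas '[{"x":0,"y":0,"z":0,"wx":0,"wy":0,"wz":0.97,"jaw":100},{"x":0,"y":0,"z":0,"wx":0,"wy":0,"wz":0.97,"jaw":100},{"x":0.4,"y":-0.967,"z":0,"wx":0,"wy":0,"wz":0,"jaw":100},{"x":0.4,"y":-0.967,"z":0,"wx":0,"wy":0,"wz":0,"jaw":100},{"x":0.4,"y":-0.967,"z":0,"wx":0,"wy":0,"wz":0,"jaw":100},{"x":0.4,"y":-0.967,"z":0,"wx":0,"wy":0,"wz":0,"jaw":100},{"x":0.4,"y":-0.967,"z":0,"wx":0,"wy":0,"wz":0,"jaw":100},{"x":0.4,"y":-0.967,"z":0,"wx":0,"wy":0,"wz":0,"jaw":100},{"x":0.4,"y":-0.967,"z":0,"wx":0,"wy":0,"wz":0,"jaw":100},{"x":0.4,"y":-0.967,"z":0,"wx":0,"wy":0,"wz":0,"jaw":100},{"x":0.4,"y":-0.967,"z":0,"wx":0,"wy":0,"wz":0,"jaw":100},{"x":0.4,"y":-0.967,"z":0,"wx":0,"wy":0,"wz":0,"jaw":100}]'

```text
time_s: 15.57
ee_pos: [0.633, -0.0273, 0.1218]
eef_rot: [-3.141, 0.0, -0.069]
force: [1.0, 0.3, 0.3]
grip_width: 0.0943
```

carry_out --deltas '[{"x":0.4,"y":-0.967,"z":0,"wx":0,"wy":0,"wz":0,"jaw":100},{"x":0.4,"y":-0.967,"z":0,"wx":0,"wy":0,"wz":0,"jaw":100},{"x":0.4,"y":-0.967,"z":0,"wx":0,"wy":0,"wz":0,"jaw":100},{"x":0.4,"y":-0.967,"z":0,"wx":0,"wy":0,"wz":0,"jaw":100},{"x":0.4,"y":-0.967,"z":0,"wx":0,"wy":0,"wz":0,"jaw":100},{"x":0,"y":0,"z":0,"wx":0,"wy":0,"wz":0,"jaw":100}]'

```text
time_s: 16.07
ee_pos: [0.6799, 0.0685, 0.1215]
eef_rot: [-3.141, -0.0, -0.066]
force: [-0.4, -0.6, 0.0]
grip_width: 0.0939
```

Run:
```python
from fit import *
I={}
for n in("scene","top"):
    I[n]=ctrl.camera(n); cv2.imwrite(f"pics/{n}3.png",I[n])
a=cv2.resize(I["scene"][190:310,140:300],(533,400),interpolation=cv2.INTER_CUBIC);b=cv2.resize(I["top"][150:300,390:490],(266,400),interpolation=cv2.INTER_CUBIC)
cv2.imwrite("pics/c3.png",np.clip(np.hstack([a,b]).astype(int)*3//2,0,255).astype(np.uint8))
T=np.array([.494,-.2512,.087])
for n in I:
    try:
        k,c,a=wells(n,I[n],(.541,-.217,.087)); d=c-T[:2]; print(n,k,c,a,"tray:",d[0]*np.cos(T[2])+d[1]*np.sin(T[2]),-d[0]*np.sin(T[2])+d[1]*np.cos(T[2]),a-T[2])
    except Exception as e: print(n,e)
```

```text
scene 9 [ 0.5428 -0.2177] -0.0563 tray: 0.05152625760921875 0.029133052994638597 -0.14329999999999998
top 11 [ 0.5405 -0.2118] 0.1222 tray: 0.04974760918739782 0.035210586194182145 0.03520000000000001
```

View pics/c3.png

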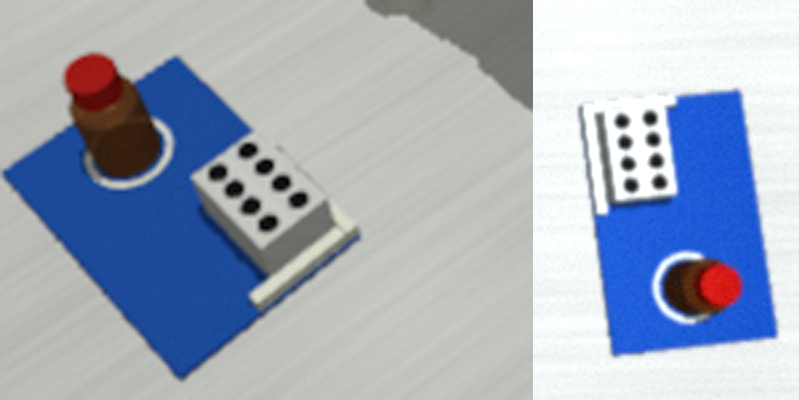

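The block sits in the stop corner and the red bottle is on its ring. The well detector also picked up blue and shadow pixels, so I'll recompute with a stricter mask.

```bash
cat > blk.py <<'E'
from fit import *
import sys
s=sys.argv[1]; T=np.array([.494,-.2512,.087])
for n in("top","scene"):
    im=cv2.imread(f"pics/{n}{s}.png"); v=im.max(2)
    V=place(BLK+[0,0,.006],(.541,-.217,.087)); top=V[V[:,2]>.03]
    m=np.zeros(v.shape,np.uint8); cv2.fillConvexPoly(m,cv2.convexHull(proj(n,top).astype(np.float32).reshape(-1,1,2)).astype(np.int32),1)
    k=((v<65)&(m>0)).astype(np.uint8); c,l,st,ce=cv2.connectedComponentsWithStats(k)
    g=[ce[i] for i in range(1,c) if 4<st[i,4]<45]; print(n,[st[i,4] for i in range(1,c)])
    P=unproj(n,np.array(g),.042)[:,:2]; ctr=P.mean(0); vt=np.linalg.svd(P-ctr)[2]; a=np.arctan(vt[0,1]/vt[0,0]); d=ctr-T[:2]
    print(len(g),ctr.round(4),"tray",(d[0]*np.cos(T[2])+d[1]*np.sin(T[2])).round(4),(-d[0]*np.sin(T[2])+d[1]*np.cos(T[2])).round(4),(a-T[2]).round(3))
    M=masks(im); print(" red",fit2({n:M["red"]},[(CAP+[0,0,.006],255)],(.4462,-.2552,0),yaw=False))
E
python3 blk.py 3
```

```text
top [np.int32(14), np.int32(11), np.int32(11), np.int32(12), np.int32(12), np.int32(11), np.int32(12), np.int32(14)]
8 [ 0.5404 -0.2172] tray 0.0491 0.0299 0.002
 red (array([ 0.4468, -0.2542]), np.float64(0.286))
scene [np.int32(17), np.int32(18), np.int32(19), np.int32(18), np.int32(20), np.int32(21), np.int32(18), np.int32(18)]
8 [ 0.5399 -0.2181] tray 0.0486 0.029 -0.005
 red (array([ 0.4363, -0.254 ]), np.float64(0.778))
```

carry_out --deltas '[{"x":-0.03,"y":0.13,"z":0,"wx":0,"wy":0,"wz":0,"jaw":100},{"x":0,"y":0,"z":1,"wx":0,"wy":0,"wz":0,"jaw":100},{"x":0,"y":0,"z":1,"wx":0,"wy":0,"wz":0,"jaw":100},{"x":0,"y":0,"z":1,"wx":0,"wy":0,"wz":0,"jaw":100},{"x":0,"y":0,"z":1,"wx":0,"wy":0,"wz":0,"jaw":100},{"x":0,"y":0,"z":1,"wx":0,"wy":0,"wz":0,"jaw":100},{"x":0,"y":0,"z":0,"wx":0,"wy":0,"wz":0,"jaw":60},{"x":0,"y":0,"z":0,"wx":0,"wy":0,"wz":0,"jaw":35},{"x":0,"y":0,"z":0,"wx":0,"wy":0,"wz":0,"jaw":35},{"x":0,"y":0,"z":0,"wx":0,"wy":0,"wz":0,"jaw":35}]' --squeeze 15

```text
time_s: 17.0
ee_pos: [0.6792, 0.0624, 0.0238]
eef_rot: [-3.141, -0.002, -0.069]
force: [0.4, -1.5, -0.3]
grip_width: 0.0703
```

carry_out --deltas '[{"x":0,"y":0,"z":0,"wx":0,"wy":0,"wz":0,"jaw":35},{"x":0,"y":0,"z":0,"wx":0,"wy":0,"wz":0,"jaw":35},{"x":0,"y":0,"z":0,"wx":0,"wy":0,"wz":0,"jaw":35},{"x":0,"y":0,"z":0,"wx":0,"wy":0,"wz":0,"jaw":35},{"x":0,"y":0,"z":0,"wx":0,"wy":0,"wz":0,"jaw":35},{"x":0,"y":0,"z":0,"wx":0,"wy":0,"wz":0,"jaw":35}]'

```text
time_s: 17.5
ee_pos: [0.6785, 0.0629, 0.0221]
eef_rot: [-3.141, -0.0, -0.068]
force: [-0.7, 0.1, 2.8]
grip_width: 0.0419
```

carry_out --deltas '[{"x":0,"y":0,"z":-0.6,"wx":0,"wy":0,"wz":0,"jaw":35},{"x":0,"y":0,"z":-1,"wx":0,"wy":0,"wz":0,"jaw":35},{"x":0,"y":0,"z":-1,"wx":0,"wy":0,"wz":-0.76,"jaw":35},{"x":0,"y":0,"z":-1,"wx":0,"wy":0,"wz":-0.76,"jaw":35},{"x":0,"y":0,"z":-0.4,"wx":0,"wy":0,"wz":-0.76,"jaw":35}]'

```text
time_s: 17.92
ee_pos: [0.6794, 0.0627, 0.1058]
eef_rot: [3.141, -0.004, 0.117]
force: [0.2, 0.5, 0.3]
grip_width: 0.0414
```

carry_out --deltas '[{"x":-0.417,"y":-0.933,"z":0,"wx":0,"wy":0,"wz":0,"jaw":35},{"x":-0.417,"y":-0.933,"z":0,"wx":0,"wy":0,"wz":0,"jaw":35},{"x":-0.417,"y":-0.933,"z":0,"wx":0,"wy":0,"wz":0,"jaw":35},{"x":-0.417,"y":-0.933,"z":0,"wx":0,"wy":0,"wz":0,"jaw":35},{"x":-0.417,"y":-0.933,"z":0,"wx":0,"wy":0,"wz":0,"jaw":35},{"x":-0.417,"y":-0.933,"z":0,"wx":0,"wy":0,"wz":0,"jaw":35},{"x":-0.417,"y":-0.933,"z":0,"wx":0,"wy":0,"wz":0,"jaw":35},{"x":-0.417,"y":-0.933,"z":0,"wx":0,"wy":0,"wz":0,"jaw":35},{"x":-0.417,"y":-0.933,"z":0,"wx":0,"wy":0,"wz":0,"jaw":35},{"x":-0.417,"y":-0.933,"z":0,"wx":0,"wy":0,"wz":0,"jaw":35},{"x":-0.417,"y":-0.933,"z":0,"wx":0,"wy":0,"wz":0,"jaw":35},{"x":-0.417,"y":-0.933,"z":0,"wx":0,"wy":0,"wz":0,"jaw":35}]'

```text
time_s: 18.92
ee_pos: [0.553, 0.2746, 0.1026]
eef_rot: [3.142, -0.0, 0.114]
force: [0.5, -0.4, -1.2]
grip_width: 0.0418
```

carry_out --deltas '[{"x":0,"y":0,"z":0,"wx":0,"wy":0,"wz":0,"jaw":35}]'

```text
time_s: 19.0
ee_pos: [0.552, 0.2765, 0.1026]
eef_rot: [-3.141, -0.0, 0.116]
force: [-0.2, 0.7, -1.3]
grip_width: 0.0418
```

carry_out --deltas '[{"x":0.07,"y":0.1,"z":1,"wx":0,"wy":0,"wz":0,"jaw":35},{"x":0,"y":0,"z":1,"wx":0,"wy":0,"wz":0,"jaw":35},{"x":0,"y":0,"z":1,"wx":0,"wy":0,"wz":0,"jaw":35},{"x":0,"y":0,"z":0.5,"wx":0,"wy":0,"wz":0,"jaw":35},{"x":0,"y":0,"z":0.15,"wx":0,"wy":0,"wz":0,"jaw":35},{"x":0,"y":0,"z":0.05,"wx":0,"wy":0,"wz":0,"jaw":35},{"x":0,"y":0,"z":0,"wx":0,"wy":0,"wz":0,"jaw":35}]'

```text
time_s: 19.58
ee_pos: [0.5557, 0.2719, 0.0286]
eef_rot: [-3.141, -0.001, 0.114]
force: [-0.2, 0.5, 0.0]
grip_width: 0.0415
```

carry_out --deltas '[{"x":0,"y":0,"z":0,"wx":0,"wy":0,"wz":0,"jaw":60},{"x":0,"y":0,"z":0,"wx":0,"wy":0,"wz":0,"jaw":100},{"x":0,"y":0,"z":0,"wx":0,"wy":0,"wz":0,"jaw":100},{"x":0,"y":0,"z":0,"wx":0,"wy":0,"wz":0,"jaw":100},{"x":0,"y":0,"z":0,"wx":0,"wy":0,"wz":0,"jaw":100},{"x":0,"y":0,"z":-0.5,"wx":0,"wy":0,"wz":0,"jaw":100},{"x":0,"y":0,"z":-1,"wx":0,"wy":0,"wz":0,"jaw":100},{"x":0,"y":0,"z":-1,"wx":0,"wy":0,"wz":0,"jaw":100},{"x":0,"y":0,"z":-1,"wx":0,"wy":0,"wz":0,"jaw":100},{"x":0,"y":0,"z":-1,"wx":0,"wy":0,"wz":0,"jaw":100},{"x":0,"y":0,"z":-0.3,"wx":0,"wy":0,"wz":0.71,"jaw":100},{"x":0,"y":0,"z":0,"wx":0,"wy":0,"wz":0.71,"jaw":100}]'

```text
time_s: 20.58
ee_pos: [0.5561, 0.2724, 0.1271]
eef_rot: [-3.14, -0.004, -0.002]
force: [0.3, -0.3, 0.1]
grip_width: 0.094
```

carry_out --deltas '[{"x":0.382,"y":0.946,"z":0,"wx":0,"wy":0,"wz":0,"jaw":100},{"x":0.382,"y":0.946,"z":0,"wx":0,"wy":0,"wz":0,"jaw":100},{"x":0.382,"y":0.946,"z":0,"wx":0,"wy":0,"wz":0,"jaw":100},{"x":0.382,"y":0.946,"z":0,"wx":0,"wy":0,"wz":0,"jaw":100},{"x":0.382,"y":0.946,"z":0,"wx":0,"wy":0,"wz":0,"jaw":100},{"x":0.382,"y":0.946,"z":0,"wx":0,"wy":0,"wz":0,"jaw":100},{"x":0.382,"y":0.946,"z":0,"wx":0,"wy":0,"wz":0,"jaw":100},{"x":0.382,"y":0.946,"z":0,"wx":0,"wy":0,"wz":0,"jaw":100},{"x":0.382,"y":0.946,"z":0,"wx":0,"wy":0,"wz":0,"jaw":100},{"x":0.382,"y":0.946,"z":0,"wx":0,"wy":0,"wz":0,"jaw":100},{"x":0.382,"y":0.946,"z":0,"wx":0,"wy":0,"wz":0,"jaw":100},{"x":0.382,"y":0.946,"z":0,"wx":0,"wy":0,"wz":0,"jaw":100}]'

```text
time_s: 21.58
ee_pos: [0.6473, 0.044, 0.1248]
eef_rot: [3.142, -0.001, 0.0]
force: [0.9, 0.7, -0.0]
grip_width: 0.0941
```

carry_out --deltas '[{"x":0.382,"y":0.946,"z":0,"wx":0,"wy":0,"wz":0,"jaw":100},{"x":0.382,"y":0.946,"z":0,"wx":0,"wy":0,"wz":0,"jaw":100},{"x":0.382,"y":0.946,"z":0,"wx":0,"wy":0,"wz":0,"jaw":100},{"x":0.382,"y":0.946,"z":0,"wx":0,"wy":0,"wz":0,"jaw":100},{"x":0.382,"y":0.946,"z":0,"wx":0,"wy":0,"wz":0,"jaw":100},{"x":0.382,"y":0.946,"z":0,"wx":0,"wy":0,"wz":0,"jaw":100},{"x":0,"y":0,"z":0,"wx":0,"wy":0,"wz":0,"jaw":100},{"x":0,"y":0,"z":0,"wx":0,"wy":0,"wz":0,"jaw":100}]'

```text
time_s: 22.25
ee_pos: [0.6928, -0.0691, 0.1242]
eef_rot: [-3.142, -0.0, -0.001]
force: [0.3, -0.3, 0.4]
grip_width: 0.0942
```

Down 0.108 m (5.4 units) to z ≈ 0.016, then grip.

carry_out --deltas '[{"x":0,"y":0,"z":0.9,"wx":0,"wy":0,"wz":0,"jaw":100},{"x":0,"y":0,"z":0.9,"wx":0,"wy":0,"wz":0,"jaw":100},{"x":0,"y":0,"z":0.9,"wx":0,"wy":0,"wz":0,"jaw":100},{"x":0,"y":0,"z":0.9,"wx":0,"wy":0,"wz":0,"jaw":100},{"x":0,"y":0,"z":0.9,"wx":0,"wy":0,"wz":0,"jaw":100},{"x":0,"y":0,"z":0.9,"wx":0,"wy":0,"wz":0,"jaw":100},{"x":0,"y":0,"z":0,"wx":0,"wy":0,"wz":0,"jaw":60},{"x":0,"y":0,"z":0,"wx":0,"wy":0,"wz":0,"jaw":30},{"x":0,"y":0,"z":0,"wx":0,"wy":0,"wz":0,"jaw":30},{"x":0,"y":0,"z":0,"wx":0,"wy":0,"wz":0,"jaw":30},{"x":0,"y":0,"z":0,"wx":0,"wy":0,"wz":0,"jaw":30},{"x":0,"y":0,"z":0,"wx":0,"wy":0,"wz":0,"jaw":30}]'

```text
time_s: 23.25
ee_pos: [0.6931, -0.0685, 0.0168]
eef_rot: [3.141, -0.001, 0.0]
force: [-0.3, 0.9, -0.9]
grip_width: 0.0576
```

carry_out --deltas '[{"x":0,"y":0,"z":0,"wx":0,"wy":0,"wz":0,"jaw":30},{"x":0,"y":0,"z":0,"wx":0,"wy":0,"wz":0,"jaw":30},{"x":0,"y":0,"z":0,"wx":0,"wy":0,"wz":0,"jaw":30},{"x":0,"y":0,"z":0,"wx":0,"wy":0,"wz":0,"jaw":30},{"x":0,"y":0,"z":0,"wx":0,"wy":0,"wz":0,"jaw":30}]'

```text
time_s: 23.67
ee_pos: [0.6928, -0.0686, 0.016]
eef_rot: [3.142, -0.0, 0.0]
force: [-0.6, -0.3, 1.0]
grip_width: 0.0373
```

carry_out --deltas '[{"x":0,"y":0,"z":-0.6,"wx":0,"wy":0,"wz":0,"jaw":30},{"x":0,"y":0,"z":-1,"wx":0,"wy":0,"wz":0,"jaw":30},{"x":0,"y":0,"z":-1,"wx":0,"wy":0,"wz":0,"jaw":30},{"x":0,"y":0,"z":-1,"wx":0,"wy":0,"wz":0,"jaw":30},{"x":0,"y":0,"z":-1,"wx":0,"wy":0,"wz":0,"jaw":30},{"x":0,"y":0,"z":-0.8,"wx":0,"wy":0,"wz":0,"jaw":30}]'

```text
time_s: 24.17
ee_pos: [0.693, -0.0685, 0.1264]
eef_rot: [3.141, -0.002, 0.0]
force: [-0.8, 0.1, -0.7]
grip_width: 0.0378
```

carry_out --deltas '[{"x":-0.643,"y":-0.922,"z":0,"wx":0,"wy":0,"wz":0,"jaw":30},{"x":-0.643,"y":-0.922,"z":0,"wx":0,"wy":0,"wz":0,"jaw":30},{"x":-0.643,"y":-0.922,"z":0,"wx":0,"wy":0,"wz":0,"jaw":30},{"x":-0.643,"y":-0.922,"z":0,"wx":0,"wy":0,"wz":0,"jaw":30},{"x":-0.643,"y":-0.922,"z":0,"wx":0,"wy":0,"wz":0,"jaw":30},{"x":-0.643,"y":-0.922,"z":0,"wx":0,"wy":0,"wz":0,"jaw":30},{"x":-0.643,"y":-0.922,"z":0,"wx":0,"wy":0,"wz":0,"jaw":30},{"x":-0.643,"y":-0.922,"z":0,"wx":0,"wy":0,"wz":0,"jaw":30},{"x":-0.643,"y":-0.922,"z":0,"wx":0,"wy":0,"wz":0,"jaw":30},{"x":-0.643,"y":-0.922,"z":0,"wx":0,"wy":0,"wz":0,"jaw":30},{"x":-0.643,"y":-0.922,"z":0,"wx":0,"wy":0,"wz":0,"jaw":30},{"x":-0.643,"y":-0.922,"z":0,"wx":0,"wy":0,"wz":0,"jaw":30}]'

```text
time_s: 25.17
ee_pos: [0.5378, 0.1536, 0.1247]
eef_rot: [-3.141, -0.001, 0.0]
force: [1.0, 0.6, -0.3]
grip_width: 0.0379
```

carry_out --deltas '[{"x":-0.643,"y":-0.922,"z":0,"wx":0,"wy":0,"wz":0,"jaw":30},{"x":-0.643,"y":-0.922,"z":0,"wx":0,"wy":0,"wz":0,"jaw":30},{"x":-0.643,"y":-0.922,"z":0,"wx":0,"wy":0,"wz":0,"jaw":30},{"x":-0.643,"y":-0.922,"z":0,"wx":0,"wy":0,"wz":0,"jaw":30},{"x":-0.643,"y":-0.922,"z":0,"wx":0,"wy":0,"wz":0,"jaw":30},{"x":-0.643,"y":-0.922,"z":0,"wx":0,"wy":0,"wz":0,"jaw":30},{"x":0,"y":0,"z":0,"wx":0,"wy":0,"wz":0,"jaw":30},{"x":0,"y":0,"z":0,"wx":0,"wy":0,"wz":0,"jaw":30}]'

```text
time_s: 25.83
ee_pos: [0.461, 0.264, 0.1246]
eef_rot: [-3.141, -0.001, 0.002]
force: [-0.4, -0.1, -0.7]
grip_width: 0.0379
```

Down 0.102 m (5.1 units), ending at z ≈ 0.0222.

carry_out --deltas '[{"x":0,"y":0,"z":1,"wx":0,"wy":0,"wz":0,"jaw":30},{"x":0,"y":0,"z":1,"wx":0,"wy":0,"wz":0,"jaw":30},{"x":0,"y":0,"z":1,"wx":0,"wy":0,"wz":0,"jaw":30},{"x":0,"y":0,"z":1,"wx":0,"wy":0,"wz":0,"jaw":30},{"x":0,"y":0,"z":0.7,"wx":0,"wy":0,"wz":0,"jaw":30},{"x":0,"y":0,"z":0.35,"wx":0,"wy":0,"wz":0,"jaw":30},{"x":0,"y":0,"z":0.06,"wx":0,"wy":0,"wz":0,"jaw":30},{"x":0,"y":0,"z":0,"wx":0,"wy":0,"wz":0,"jaw":30}]'

```text
time_s: 26.5
ee_pos: [0.4618, 0.2629, 0.0219]
eef_rot: [-3.142, -0.0, -0.001]
force: [0.1, 0.1, -1.9]
grip_width: 0.0377
```

carry_out --deltas '[{"x":0,"y":0,"z":0.03,"wx":0,"wy":0,"wz":0,"jaw":30},{"x":0,"y":0,"z":0,"wx":0,"wy":0,"wz":0,"jaw":30}]'

```text
time_s: 26.67
ee_pos: [0.4617, 0.2633, 0.0217]
eef_rot: [-3.141, -0.001, -0.0]
force: [-0.3, 0.4, -1.5]
grip_width: 0.0377
```

carry_out --deltas '[{"x":0,"y":0,"z":0,"wx":0,"wy":0,"wz":0,"jaw":50},{"x":0,"y":0,"z":0,"wx":0,"wy":0,"wz":0,"jaw":100},{"x":0,"y":0,"z":0,"wx":0,"wy":0,"wz":0,"jaw":100},{"x":0,"y":0,"z":0,"wx":0,"wy":0,"wz":0,"jaw":100},{"x":0,"y":0,"z":0,"wx":0,"wy":0,"wz":0,"jaw":100},{"x":0,"y":0,"z":0,"wx":0,"wy":0,"wz":0,"jaw":100},{"x":0,"y":0,"z":-0.6,"wx":0,"wy":0,"wz":0,"jaw":100},{"x":0,"y":0,"z":-1,"wx":0,"wy":0,"wz":0,"jaw":100},{"x":0,"y":0,"z":-1,"wx":0,"wy":0,"wz":0,"jaw":100},{"x":0,"y":0,"z":-1,"wx":0,"wy":0,"wz":0,"jaw":100},{"x":0,"y":0,"z":-1,"wx":0,"wy":0,"wz":0,"jaw":100},{"x":0,"y":0,"z":-1,"wx":0,"wy":0,"wz":0,"jaw":100}]'

```text
time_s: 27.67
ee_pos: [0.4612, 0.2633, 0.135]
eef_rot: [-3.141, -0.001, 0.0]
force: [-0.6, 0.8, 0.4]
grip_width: 0.0941
```

carry_out --deltas '[{"x":0.052,"y":0.97,"z":0,"wx":0,"wy":0,"wz":0,"jaw":0},{"x":0.052,"y":0.97,"z":0,"wx":0,"wy":0,"wz":0,"jaw":0},{"x":0.052,"y":0.97,"z":0,"wx":0,"wy":0,"wz":0,"jaw":0},{"x":0.052,"y":0.97,"z":0,"wx":0,"wy":0,"wz":0,"jaw":0},{"x":0.052,"y":0.97,"z":0,"wx":0,"wy":0,"wz":0,"jaw":0},{"x":0.052,"y":0.97,"z":0,"wx":0,"wy":0,"wz":0,"jaw":0},{"x":0.052,"y":0.97,"z":0,"wx":0,"wy":0,"wz":0,"jaw":0},{"x":0.052,"y":0.97,"z":0,"wx":0,"wy":0,"wz":0,"jaw":0},{"x":0.052,"y":0.97,"z":0,"wx":0,"wy":0,"wz":0,"jaw":0},{"x":0.052,"y":0.97,"z":0,"wx":0,"wy":0,"wz":0,"jaw":0},{"x":0.052,"y":0.97,"z":0,"wx":0,"wy":0,"wz":0,"jaw":0},{"x":0.052,"y":0.97,"z":0,"wx":0,"wy":0,"wz":0,"jaw":0}]'

```text
time_s: 28.67
ee_pos: [0.4738, 0.0296, 0.134]
eef_rot: [3.142, -0.001, 0.0]
force: [0.5, 0.3, -0.4]
grip_width: 0.0177
```

```bash
python3 - <<'E'
from fit import *
for n in("scene","top"): cv2.imwrite(f"pics/{n}4.png",ctrl.camera(n))
E
python3 blk.py 4
```

```text
top [np.int32(1), np.int32(19), np.int32(16), np.int32(2), np.int32(18), np.int32(16), np.int32(3), np.int32(17), np.int32(21), np.int32(1), np.int32(17), np.int32(19), np.int32(1)]
8 [ 0.5403 -0.2172] tray 0.0491 0.0298 0.007
 red (array([ 0.4465, -0.2546]), np.float64(0.367))
scene [np.int32(18), np.int32(20), np.int32(18), np.int32(18), np.int32(21), np.int32(21), np.int32(18), np.int32(18)]
8 [ 0.5398 -0.218 ] tray 0.0485 0.0291 -0.01
 red (array([ 0.434 , -0.2543]), np.float64(0.836))
```

View pics/scene4.png

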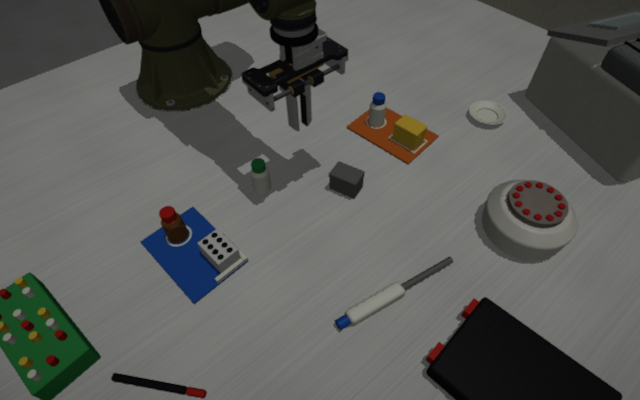

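View pics/top4.png

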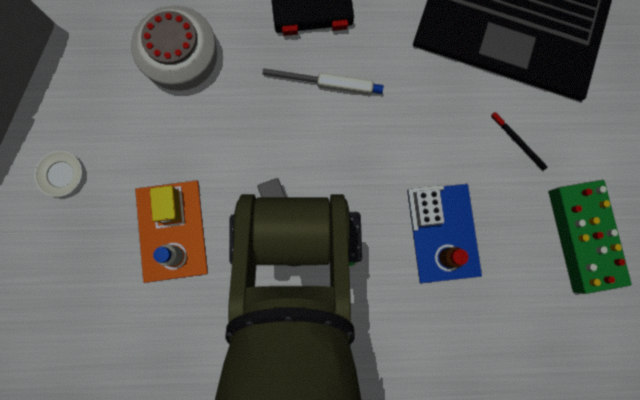

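Both cameras show every object upright in place: orange kit near top (165,205) and (165,256), blue kit near (430,205) and (455,258). The block may be about 1 mm short of the short stop, so I'll nudge it home with closed fingers.

carry_out --deltas '[{"x":0.06,"y":1,"z":0,"wx":0,"wy":0,"wz":0,"jaw":0},{"x":0.06,"y":1,"z":0,"wx":0,"wy":0,"wz":0,"jaw":0},{"x":0.06,"y":1,"z":0,"wx":0,"wy":0,"wz":0,"jaw":0},{"x":0.06,"y":1,"z":0,"wx":0,"wy":0,"wz":0,"jaw":0},{"x":0.06,"y":1,"z":0,"wx":0,"wy":0,"wz":0,"jaw":0},{"x":0.06,"y":1,"z":0,"wx":0,"wy":0,"wz":0,"jaw":0},{"x":0.06,"y":1,"z":0,"wx":0,"wy":0,"wz":0,"jaw":0},{"x":0.06,"y":1,"z":0,"wx":0,"wy":0,"wz":0,"jaw":0},{"x":0.06,"y":1,"z":0,"wx":0,"wy":0,"wz":0,"jaw":0},{"x":0.06,"y":1,"z":0,"wx":0,"wy":0,"wz":0,"jaw":0},{"x":0,"y":1,"z":0,"wx":0,"wy":0,"wz":0,"jaw":0},{"x":0,"y":1,"z":0,"wx":0,"wy":0,"wz":0,"jaw":0}]'

```text
time_s: 29.77
ee_pos: [0.4861, -0.2097, 0.1337]
eef_rot: [3.142, -0.0, 0.001]
force: [0.4, 0.3, -0.2]
grip_width: 0.0005
```

carry_out --deltas '[{"x":0,"y":0.5,"z":0,"wx":0,"wy":0,"wz":-0.54,"jaw":0},{"x":0,"y":0,"z":0,"wx":0,"wy":0,"wz":-0.55,"jaw":0},{"x":0,"y":0,"z":0,"wx":0,"wy":0,"wz":0,"jaw":0}]'

```text
time_s: 30.02
ee_pos: [0.486, -0.2193, 0.1335]
eef_rot: [-3.142, -0.0, 0.089]
force: [-0.9, 0.1, -0.4]
grip_width: 0.0006
```

carry_out --deltas '[{"x":0,"y":0.1,"z":1,"wx":0,"wy":0,"wz":0,"jaw":0},{"x":0,"y":0,"z":1,"wx":0,"wy":0,"wz":0,"jaw":0},{"x":0,"y":0,"z":1,"wx":0,"wy":0,"wz":0,"jaw":0},{"x":0,"y":0,"z":1,"wx":0,"wy":0,"wz":0,"jaw":0},{"x":0,"y":0,"z":1,"wx":0,"wy":0,"wz":0,"jaw":0},{"x":0,"y":0,"z":0.75,"wx":0,"wy":0,"wz":0,"jaw":0},{"x":0.3,"y":0,"z":0,"wx":0,"wy":0,"wz":0,"jaw":0},{"x":0.1,"y":0,"z":0,"wx":0,"wy":0,"wz":0,"jaw":0},{"x":0,"y":0,"z":0,"wx":0,"wy":0,"wz":0,"jaw":0}]'

```text
time_s: 30.77
ee_pos: [0.4953, -0.2205, 0.0193]
eef_rot: [3.141, -0.002, 0.088]
force: [-0.9, -0.4, 0.3]
grip_width: 0.0007
```

carry_out --deltas '[{"x":0.05,"y":0,"z":0,"wx":0,"wy":0,"wz":0,"jaw":0},{"x":0.05,"y":0,"z":0,"wx":0,"wy":0,"wz":0,"jaw":0},{"x":0.05,"y":0,"z":0,"wx":0,"wy":0,"wz":0,"jaw":0},{"x":0.05,"y":0,"z":0,"wx":0,"wy":0,"wz":0,"jaw":0}]'

```text
time_s: 31.1
ee_pos: [0.4982, -0.2205, 0.0185]
eef_rot: [3.141, -0.001, 0.087]
force: [0.3, 0.4, 0.2]
grip_width: 0.0003
```

carry_out --deltas '[{"x":0.05,"y":0,"z":0,"wx":0,"wy":0,"wz":0,"jaw":0},{"x":0,"y":0,"z":0,"wx":0,"wy":0,"wz":0,"jaw":0}]'

```text
time_s: 31.27
ee_pos: [0.499, -0.2203, 0.0182]
eef_rot: [3.142, 0.0, 0.087]
force: [-0.3, 1.2, 0.5]
grip_width: 0.0002
```

carry_out --deltas '[{"x":0.05,"y":0,"z":0,"wx":0,"wy":0,"wz":0,"jaw":0},{"x":0,"y":0,"z":0,"wx":0,"wy":0,"wz":0,"jaw":0}]'

```text
time_s: 31.43
ee_pos: [0.4997, -0.2202, 0.0181]
eef_rot: [-3.141, 0.001, 0.087]
force: [-4.5, -0.6, 3.7]
grip_width: 0.0005
```

carry_out --deltas '[{"x":0.05,"y":0,"z":0,"wx":0,"wy":0,"wz":0,"jaw":0},{"x":0,"y":0,"z":0,"wx":0,"wy":0,"wz":0,"jaw":0}]'

```text
time_s: 31.6
ee_pos: [0.4998, -0.2202, 0.0181]
eef_rot: [-3.141, 0.003, 0.087]
force: [-12.5, -0.5, 9.5]
grip_width: 0.0002
```

carry_out --deltas '[{"x":0.04,"y":0,"z":0,"wx":0,"wy":0,"wz":0,"jaw":0},{"x":0,"y":0,"z":0,"wx":0,"wy":0,"wz":0,"jaw":0}]'

```text
time_s: 31.77
ee_pos: [0.4998, -0.2202, 0.0181]
eef_rot: [-3.14, 0.005, 0.087]
force: [-18.7, -0.8, 15.0]
grip_width: 0.0004
```

The block doesn't move at 19 N, so it is solidly against the short stop. Backing off.

carry_out --deltas '[{"x":-0.15,"y":0,"z":0,"wx":0,"wy":0,"wz":0,"jaw":0},{"x":-0.4,"y":0,"z":0,"wx":0,"wy":0,"wz":0,"jaw":0},{"x":0,"y":0,"z":-1,"wx":0,"wy":0,"wz":0,"jaw":0},{"x":0,"y":0,"z":-1,"wx":0,"wy":0,"wz":0,"jaw":0},{"x":0,"y":0,"z":-1,"wx":0,"wy":0,"wz":0,"jaw":0},{"x":0,"y":0,"z":-1,"wx":0,"wy":0,"wz":0,"jaw":0},{"x":0,"y":0,"z":-1,"wx":0,"wy":0,"wz":0,"jaw":0},{"x":0,"y":0,"z":-1,"wx":0,"wy":0,"wz":0,"jaw":0}]'

```text
time_s: 32.43
ee_pos: [0.4905, -0.2209, 0.1389]
eef_rot: [3.142, -0.0, 0.087]
force: [0.7, -0.5, -0.4]
grip_width: 0.0007
```

carry_out --deltas '[{"x":-0.5,"y":1,"z":-0.3,"wx":0,"wy":0,"wz":0,"jaw":0},{"x":-0.8,"y":1,"z":-0.3,"wx":0,"wy":0,"wz":0,"jaw":0},{"x":-0.8,"y":1,"z":-0.3,"wx":0,"wy":0,"wz":0,"jaw":0},{"x":-0.8,"y":1,"z":-0.3,"wx":0,"wy":0,"wz":0,"jaw":0},{"x":-0.8,"y":1,"z":-0.3,"wx":0,"wy":0,"wz":0,"jaw":0},{"x":-0.8,"y":1,"z":-0.3,"wx":0,"wy":0,"wz":0,"jaw":0},{"x":-0.8,"y":1,"z":-0.3,"wx":0,"wy":0,"wz":0,"jaw":0},{"x":-0.8,"y":1,"z":-0.3,"wx":0,"wy":0,"wz":0,"jaw":0},{"x":-0.8,"y":1,"z":0,"wx":0,"wy":0,"wz":0,"jaw":0},{"x":-0.8,"y":1,"z":0,"wx":0,"wy":0,"wz":0,"jaw":0},{"x":-0.5,"y":1,"z":0,"wx":0,"wy":0,"wz":0,"jaw":0},{"x":0,"y":1,"z":0,"wx":0,"wy":0,"wz":0,"jaw":0}]'

```text
time_s: 33.43
ee_pos: [0.3466, -0.4756, 0.1862]
eef_rot: [3.141, -0.0, 0.086]
force: [0.5, 0.3, -0.5]
grip_width: 0.0002
```

```bash
python3 - <<'E'
from fit import *
for n in("scene","top"): cv2.imwrite(f"pics/{n}5.png",ctrl.camera(n))
I={n:cv2.imread(f"pics/{n}5.png") for n in("scene","top")}
O=np.array([.509,.269,.114])
def tr(p,T): d=p[:2]-T[:2]; c,s=np.cos(T[2]),np.sin(T[2]); return np.round([d[0]*c+d[1]*s,-d[0]*s+d[1]*c],4)
for n in I:
    M=masks(I[n]); h=cv2.cvtColor(I[n],cv2.COLOR_BGR2HSV)
    Y=(h[...,1]>110)&(h[...,0]>18)&(h[...,0]<36)&(h[...,2]>100)
    p,f=fit2({n:Y},[(flat(BOX,.048)+[0,0,.006],255)],(.5545,.273,.114),pad=4); print(n,"yel",tr(p,O),p[2]-O[2],f)
    p,f=fit2({n:M["blue"]},[(CAP+[0,0,.006],255)],(.4613,.2635,0),yaw=False); print(n,"blueb",tr(p,O),f)
    p,f=fit2({n:M["green"]},[(CAP,255)],(.448,-.061,0),yaw=False); print(n,"green",p,f)
    g=cv2.cvtColor(I[n],cv2.COLOR_BGR2GRAY); G=(g<88)&(g>46); print(n,"grey",fit2({n:G},[(flat(BOX,.048),255)],(.565,.072,.34)))
E
python3 blk.py 5
```

```text
scene yel [ 0.0471 -0.0054] 0.001799999999999996 0.086
scene blueb [-0.0478 -0.0005] 0.226
scene green [ 0.4467 -0.0606] 0.31
scene grey (array([0.5653, 0.0711, 0.3363]), np.float64(0.197))
top yel [ 0.0471 -0.0017] -0.009500000000000008 0.102
top blueb [-0.0469 -0.0001] 0.204
top green [ 0.4488 -0.0604] 0.164
top grey (array([0.5656, 0.0732, 0.3608]), np.float64(0.238))
top [np.int32(20), np.int32(2), np.int32(19), np.int32(5), np.int32(20), np.int32(20), np.int32(5), np.int32(21), np.int32(5), np.int32(20), np.int32(21), np.int32(4), np.int32(21), np.int32(2)]
11 [ 0.5425 -0.2106] tray 0.0519 0.0363 0.349
 red (array([ 0.4468, -0.2544]), np.float64(0.413))
scene [np.int32(22), np.int32(22), np.int32(21), np.int32(21), np.int32(22), np.int32(23), np.int32(24), np.int32(23)]
8 [ 0.5413 -0.2178] tray 0.0501 0.0291 -0.009
 red (array([ 0.4339, -0.2544]), np.float64(0.837))
```

View pics/top5.png

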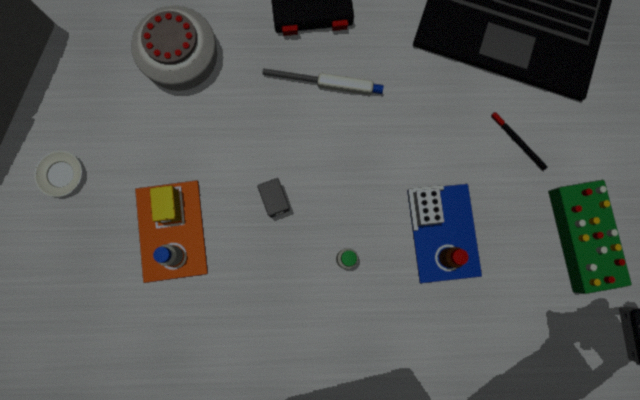

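View pics/scene5.png

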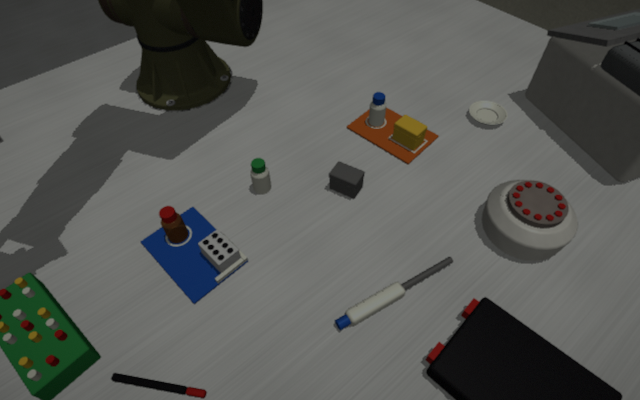

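Everything stands in place: yellow box at top (164,205), blue bottle (168,256), block (430,206) in the stop corner, red bottle (452,258), green bottle (347,260) and grey box (274,198). I'll repeat the top-view well check with the small specks filtered out, then hand in.

```bash
sed -i 's/if 4<st/if 9<st/' blk.py; python3 blk.py 5 && python3 -c "
from station import ctrl
print(ctrl.hand_in())"
```

```text
top [np.int32(20), np.int32(2), np.int32(19), np.int32(5), np.int32(20), np.int32(20), np.int32(5), np.int32(21), np.int32(5), np.int32(20), np.int32(21), np.int32(4), np.int32(21), np.int32(2)]
8 [ 0.5419 -0.2171] tray 0.0507 0.0298 -0.007
 red (array([ 0.4468, -0.2544]), np.float64(0.413))
scene [np.int32(22), np.int32(22), np.int32(21), np.int32(21), np.int32(22), np.int32(23), np.int32(24), np.int32(23)]
8 [ 0.5413 -0.2178] tray 0.0501 0.0291 -0.009
 red (array([ 0.4339, -0.2544]), np.float64(0.837))
the job is handed in; nothing more can be done
None
```

Both kits are made up, and I handed the job in at about 33.5 s of robot time (limit 115 s). `hand_in` gives no verdict, so the results below are from my last pictures.

I placed the red bottle, pushed the block against both stops, then placed the yellow box and the blue bottle. A final push with closed fingers moved the block about 1.5 mm further, until it stood firm against the short stop at 19 N.

| Item | Measured in its tray's frame | Target |
|---|---|---|
| Block | x 50.1–50.7, y 29.1–29.8 mm, turned less than 0.01 rad | x 50, y 30 mm |
| Red bottle (top view) | about 1 mm from ring centre | ring centre |
| Blue bottle | within about 1 mm of ring centre | ring centre |
| Yellow box | x 47, y −2 to −5 mm, turned less than 0.01 rad | x 45, y 0 mm |

- **Left in place:** the green-capped bottle and the grey box measured the same as at the start, to within about 1 mm. All six objects stood upright in the last pictures and the arm was clear of them.
- **Disagreements:** the scene-camera fit of the red cap was poor and came out about 13 mm off in x, so I discarded it. The fit from above and the pictures agree that the bottle is on its ring. The two cameras also differ by about 4 mm on the yellow box's y; both values are within the 10 mm allowed.

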